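Sound, clear and load the specimen cooling dock

TASK

Feel with the feeler rod down to the bottom of each of the cooling dock's three bays, one after another from the left bay to the right as you see them from the robot, then stand the rod back in its stand; lay every old black carrier left in a bay in the yellow waste tray, and seat every new blue carrier flat on the floor of a bay, one to a bay. Only when all that is loaded, slide the red cooling grip until its middle is level with the green mark, and leave the bottle, the jar and the flat blue box undisturbed.

Things in the scene. Friction and masses are not known exactly. Their poses are not given: they have to be found in the camera images.
- dock: bench-top cooling dock, fixed: beige block 106 mm (x) by 198 mm (y), 46 mm high, with three black-floored bays side by side along y (62 mm apart, walls 12 mm), and a 6 mm high black apron in front (towards the robot, -x) that carries the cooling slider; origin on the table under the centre of the middle bay; x points away from the robot, y to its left, turned by up to about 9 degrees
- bay_left (a point): centre of the floor of the left bay of the cooling dock (seen from the robot). Axes as the dock's: x along the bay's length, z up. The bay is an open-topped rectangular pocket 82 mm long (x) by 50 mm wide (y) by 40 mm deep with upright walls and a black floor
- bay_middle (a point): centre of the floor of the middle bay of the cooling dock (seen from the robot). Axes as the dock's: x along the bay's length, z up. The bay is an open-topped rectangular pocket 82 mm long (x) by 50 mm wide (y) by 40 mm deep with upright walls and a black floor
- bay_right (a point): centre of the floor of the right bay of the cooling dock (seen from the robot). Axes as the dock's: x along the bay's length, z up. The bay is an open-topped rectangular pocket 82 mm long (x) by 50 mm wide (y) by 40 mm deep with upright walls and a black floor
- old1: old, empty carrier left behind in the left bay, if there is one there (None if there is none; one or two of the three exist in a run): black plate 76 mm (its x) by 44 mm (its y) by 10 mm high with a black central grip fin 12 mm thick along x, 32 mm long along y, standing 22 mm above the plate (32 mm high in all, so it hides below the bay's mouth); 50 g. Origin: centre of its underside, z up
- old2: old, empty carrier left behind in the middle bay, if there is one there (None if there is none; one or two of the three exist in a run): black plate 76 mm (its x) by 44 mm (its y) by 10 mm high with a black central grip fin 12 mm thick along x, 32 mm long along y, standing 22 mm above the plate (32 mm high in all, so it hides below the bay's mouth); 50 g. Origin: centre of its underside, z up
- old3: old, empty carrier left behind in the right bay, if there is one there (None if there is none; one or two of the three exist in a run): black plate 76 mm (its x) by 44 mm (its y) by 10 mm high with a black central grip fin 12 mm thick along x, 32 mm long along y, standing 22 mm above the plate (32 mm high in all, so it hides below the bay's mouth); 50 g. Origin: centre of its underside, z up
- new1: new specimen carrier: blue plate 76 mm (its x) by 44 mm (its y) by 16 mm high with cream wax blocks showing on top and, in its centre, an upright blue grip fin 12 mm thick along x, 32 mm long along y, standing 22 mm above the plate (38 mm high in all); 90 g. Two or three of the three exist in a run (None for an absent one). Starts lying flat on the table on the robot's right. Origin: centre of its underside, z up. It may go into a bay either way round
- new2: new specimen carrier: blue plate 76 mm (its x) by 44 mm (its y) by 16 mm high with cream wax blocks showing on top and, in its centre, an upright blue grip fin 12 mm thick along x, 32 mm long along y, standing 22 mm above the plate (38 mm high in all); 90 g. Two or three of the three exist in a run (None for an absent one). Starts lying flat on the table on the robot's right. Origin: centre of its underside, z up. It may go into a bay either way round
- new3: new specimen carrier: blue plate 76 mm (its x) by 44 mm (its y) by 16 mm high with cream wax blocks showing on top and, in its centre, an upright blue grip fin 12 mm thick along x, 32 mm long along y, standing 22 mm above the plate (38 mm high in all); 90 g. Two or three of the three exist in a run (None for an absent one). Starts lying flat on the table on the robot's right. Origin: centre of its underside, z up. It may go into a bay either way round
- feeler: feeler rod, loose, standing upright in its stand: steel rod 8 mm thick and 62 mm long at the bottom, a steel collar 26 mm across and 6 mm thick above it (62 to 68 mm up), and an orange square handle 16 by 16 mm from 68 to 120 mm up, its faces along x and y; 60 g. Origin: the lower end (tip), z up along the rod. In the stand the collar rests on the stand's top, the tip then 4 mm above the table
- feeler_tip (a point): the lower end of the feeler rod
- stand: grey stand block of the feeler rod, fixed: 60 by 60 mm, 66 mm high, with an upright through hole 14 mm wide in its centre; origin on the table under its centre
- tray: yellow open waste tray, fixed: 130 mm (x) by 200 mm (y) outside, walls 5 mm thick and 35 mm high, floor 5 mm thick; origin on the table under its centre
- cooling (a joint): position of the cooling slider along its track, 0 to 0.12 m, growing along the dock's +y (to the robot's left); it stays where it is left and takes about 2 N to move
- cooling_top (a point): centre of the top of the slider's red grip, 60 mm above the table; the grip is 28 mm (dock x) by 20 mm (dock y) and 40 mm high, standing on an aluminium track 40 mm wide (dock x) whose top is 20 mm above the table, 108 mm in front of the middle of the dock
- mark: fixed green mark, a stripe 6 mm wide (dock y) and 30 mm long (dock x) that starts flat on top of the aluminium track and runs on beyond its far (+x) edge towards the bays, 20 mm above the table; its origin is the stripe's near end; axes as the dock's. It is only for show, cannot be felt and is not in the way of the grip
- reagent: amber reagent bottle, 60 mm wide, 130 mm high, a bystander; origin at the centre of its underside
- jar: plastic jar, 64 mm wide, 80 mm high, a bystander; origin at the centre of its underside
- dispenser: flat blue box, 90 by 45 by 20 mm, a bystander; origin at the centre of its underside
Not all that is in view belongs to the job. Of the things that look like the tray, take the one that is farthest to the robot's right at the start.

How it is judged (in metres and radians):
On the way, in this order (a step that is already met when the one before it is completed fails the run):
1. the feeler rod's tip has felt the left bay: inside it, touching its floor (within 4 mm) or the old carrier lying there (x of feeler_tip in the frame of bay_left between -0.04 and 0.04 m and y of feeler_tip in the frame of bay_left between -0.025 and 0.025 m and z of feeler_tip in the frame of bay_left below 0.038 m and (z of feeler_tip in the frame of bay_left below 0.004 m or contact force between feeler and old1 above 0.3 N)), for 0.1 s.
2. the feeler rod's tip has felt the middle bay: inside it, touching its floor (within 4 mm) or the old carrier lying there (x of feeler_tip in the frame of bay_middle between -0.04 and 0.04 m and y of feeler_tip in the frame of bay_middle between -0.025 and 0.025 m and z of feeler_tip in the frame of bay_middle below 0.038 m and (z of feeler_tip in the frame of bay_middle below 0.004 m or contact force between feeler and old2 above 0.3 N)), for 0.1 s.
3. the feeler rod's tip has felt the right bay: inside it, touching its floor (within 4 mm) or the old carrier lying there (x of feeler_tip in the frame of bay_right between -0.04 and 0.04 m and y of feeler_tip in the frame of bay_right between -0.025 and 0.025 m and z of feeler_tip in the frame of bay_right below 0.038 m and (z of feeler_tip in the frame of bay_right below 0.004 m or contact force between feeler and old3 above 0.3 N)), for 0.1 s.
4. the feeler rod stands back in its stand, upright and fully down (horizontal distance between feeler_tip and stand below 0.008 m and z of feeler_tip in the frame of stand below 0.009 m and angle between feeler's own z axis and vertical below 0.1 rad), for 0.2 s.
5. every new carrier is seated in a bay and every old one lies in the waste tray (((horizontal distance between new1 and bay_left below 0.008 m and z of new1 in the frame of bay_left below 0.004 m) or (horizontal distance between new1 and bay_middle below 0.008 m and z of new1 in the frame of bay_middle below 0.004 m) or (horizontal distance between new1 and bay_right below 0.008 m and z of new1 in the frame of bay_right below 0.004 m)) and angle between each of new1, new2, new3's own z axis and vertical below 0.07 rad and ((horizontal distance between new2 and bay_left below 0.008 m and z of new2 in the frame of bay_left below 0.004 m) or (horizontal distance between new2 and bay_middle below 0.008 m and z of new2 in the frame of bay_middle below 0.004 m) or (horizontal distance between new2 and bay_right below 0.008 m and z of new2 in the frame of bay_right below 0.004 m)) and ((horizontal distance between new3 and bay_left below 0.008 m and z of new3 in the frame of bay_left below 0.004 m) or (horizontal distance between new3 and bay_middle below 0.008 m and z of new3 in the frame of bay_middle below 0.004 m) or (horizontal distance between new3 and bay_right below 0.008 m and z of new3 in the frame of bay_right below 0.004 m)) and x of old1 in the frame of tray between -0.06 and 0.06 m and y of old1 in the frame of tray between -0.095 and 0.095 m and z of each of old1, old2, old3 in the frame of tray below 0.05 m and x of old2 in the frame of tray between -0.06 and 0.06 m and y of old2 in the frame of tray between -0.095 and 0.095 m and x of old3 in the frame of tray between -0.06 and 0.06 m and y of old3 in the frame of tray between -0.095 and 0.095 m), for 0.2 s.
6. the cooling slider stands at the green mark (y of cooling_top in the frame of mark between -0.005 and 0.005 m), for 0.2 s.
At the end, for the whole second after the job is handed in: Each new carrier flat on a bay floor (within 4 mm in height, 8 mm of centre, 4 degrees); each old one in the waste tray (centre inside the walls, below 50 mm); slider middle within 5 mm of the mark; feeler rod upright, fully down in its stand (within 5 mm); all at rest (all of step 4 and all of step 5 and all of step 6 and linear speed of each of new1, new2, new3, old1, old2, old3 below 0.02 m/s); the robot touches nothing.
It fails at once if the reagent is moved more than 30 mm (distance of reagent from where it was at the start of the episode above 0.03 m).
It fails at once if the jar is moved more than 30 mm (distance of jar from where it was at the start of the episode above 0.03 m).
It fails at once if the dispenser is moved more than 30 mm (distance of dispenser from where it was at the start of the episode above 0.03 m).
Of old1, old2, old3 only 1 to 2 are there at a start; the rules pass over those that are not, and their reading is None.
Of new1, new2, new3 only 2 to 3 are there at a start; the rules pass over those that are not, and their reading is None.
At some moment in a run one of new1, new2, new3 may be knocked a few centimetres aside while the robot is not near it.
It also fails if it takes over 210 s, if anything falls off the work surface, if the arm or the gripper's body presses on something with over 40 N, if the wrist force passes 120 N, or if a joint passes its speed limit or range.

ROBOT

A 6-joint arm with a two-finger parallel gripper is mounted at the origin on the work surface. World frame = base frame: x ahead of the robot, y to its left, z up, the work surface at z = 0. Lengths are in mm, angles in degrees, forces in N, time in s.
With the tool pointing down it reaches from about 300 to 850 mm from the base axis. Payload 4.2 kg.
Tool frame: the origin (TCP) lies on the centre line of the jaws, within the pads' length; the fingertips stand 14 mm ahead of it and the grasp point (between the pads) lies 5 mm behind it (env.finger_overhang is the z of the fingertips in the tool frame, in mm); z points along the fingers, y is the line along which they close (so a half turn about z gives the same grasp; the last joint's range is limited). The gripper opens to 91 mm and grips with 3 to 60 N. Pads are 32 mm wide; open, the fingers measure 118 mm over their backs; the gripper's body (76 mm by 178 mm) begins 60 mm behind the grasp point.
Start: joints at [-76.375, 18.312, 89.639, -0, 72.044, -1.146], TCP at [146.601, -556.013, 227.976] pointing down, gripper open.
Joint ranges: [-177.97, 177.97], [-48.28, 115.42], [12.27, 149.76], [-77.06, 257.06], [2.81, 150.46], [-146.56, 146.56]. Speed limits (degrees/s): [147.25, 147.25, 180, 180, 180, 180].

INTERFACE

Orientations are given as [roll, pitch, yaw] about the fixed x, y, z axes, in that order (R = Rz(yaw) Ry(pitch) Rx(roll)).
In Python, from workcell import sensors, viewer, env gives the robot as it stands. The module is installed in compiled form; this text tells all that it offers.
- The arm moves only by the tool step_arm, never from a script. Its argument "plan" is one flat list of numbers, 6 for each row, row after row: the shift along the tool's x, y, z in cm, then the turn, a rotation vector about the tool's x, y, z in rad. In form: [x, y, z, wx, wy, wz, x, y, z, wx, wy, wz, ...]. A call has 1 to 5 rows; each row shifts and turns the commanded pose from where the row before left it, along the tool's axes as they then stand; what a row does not reach is not made up. A row lasts 1/12 s, in which the tool goes at most 41.7 mm and 7.16 degrees, less where a joint would pass 70% of its speed; a pose out of reach is approached as far as the arm can. A call is refused whole if a number of a shift passes 4.17 or a number of a turn 0.125, either way. A call with a gripper value outside its range is refused whole. "hand" is the finger opening in cm, from 0 to 9.12, set as the call begins (left out, the last holds). The fingers move at their own pace and stop on an object; "newtons" is the grip in N (left out, the last holds). Time passes only in rows, so rows that do not move let the fingers close. It gives the time, the measured TCP pose, the force, the opening and the grip force at its end, in the units of the state.
- sensors.state(): the state, without advancing time (a new reading comes with each control period).
- viewer.grab_frame(name): name is "scene" or "side" or "wrist"; returns a dict with "img" (420x560x3 uint8, red, green, blue), "fx", "fy", "cx", "cy" (pixels), "position" and "attitude" of the camera in the world. Camera axes: x right, y down, z forward; pixel columns grow to the right and rows downward; lengths in mm; the calibration is good to about 2 mm. A picture is of the moment at which its call begins. There is no depth.
- env.job_done(): hands the job in; it is judged then, once.
Trained networks look in a picture, given as the dict that the camera call returned (one of the last four; its "shot" number tells which), for a name from the list of things; names that differ only in an ending like _2 or _b are one class to them, and where a whole thing is asked for, a point or a joint stands for the part that bears it (a point fixed in the world has none). Each returns a list of dicts, best first, with "score" (0 to 1); they miss things now and then, are a little off and sometimes report something else, mostly with a low value. They report only what shows in the picture. A call takes as long as a camera call. They do not tell look-alikes from the thing itself.
- viewer.boxes_of(name, picture): "location" ([column, row] in pixels, amid what is visible of it).
- viewer.pinpoint(name, picture): "location" ([column, row] in pixels: a listed point, or the origin of a listed thing).
The state is a dict: "time_s": time; "qpos": joint angles; "qvel": joint speeds; "effort": joint torques, N m; "ee_pos": TCP position; "ee_rot": TCP orientation; "force": force on the tool from outside, world axes, zero at the start; "torque": the same for the moment, N m; "gripper_width": finger opening in mm; "gripper_force": force on a finger pad.
Only numpy, scipy, OpenCV 4.12 (cv2) and the standard library are available. Lean on these libraries where they do the work, as an engineer would, in place of code of your own. Each camera call takes 0.05 s, during which the arm holds its last target. There are 200 camera calls.

## Working session

There is one attempt and no reset: what is moved stays moved. The work goes in short steps, Python scripts to look and compute and a tool call to move; the robot and the scene stay as the last step left them, time stands still between calls to the robot, and variables do not carry over. Pictures are saved under pics/ and viewed, at most 14 in all, crops included, and the job is handed in when it is done.

Besides the shell and the picture viewer there is one more tool, called after "Emit:" as name(argument=value, ...) on one line, values as JSON. step_arm: Moves the arm, as the interface text tells. Its arguments: {"type":"object","properties":{"plan":{"type":"array","items":{"type":"number"}},"hand":{"type":"number"},"newtons":{"type":"number"}},"required":["plan"]}

```bash
mkdir -p pics; cat > h.py <<'E'
import numpy as np, cv2
from workcell import sensors, viewer, env
from scipy.spatial.transform import Rotation as R
def Rc(att):
    a=np.array(att,float)
    return a if a.shape==(3,3) else R.from_euler('xyz',a,degrees=True).as_matrix()
def ray(p,px):
    d=Rc(p['attitude'])@np.array([(px[0]-p['cx'])/p['fx'],(px[1]-p['cy'])/p['fy'],1.])
    return np.array(p['position'],float),d
def onz(p,px,z):
    o,d=ray(p,px); return o+d*(z-o[2])/d[2]
def proj(p,X):
    c=Rc(p['attitude']).T@(np.array(X,float)-np.array(p['position'],float))
    return np.array([p['cx']+p['fx']*c[0]/c[2],p['cy']+p['fy']*c[1]/c[2]])
def save(p,n): cv2.imwrite('pics/'+n,p['img'][:,:,::-1])
E
python3 - <<'E'
from h import *
np.set_printoptions(precision=1,suppress=True)
Z={'bay_left':6,'bay_middle':6,'bay_right':6,'dock':0,'new1':0,'feeler':4,'stand':0,'tray':0,'cooling_top':60,'mark':20,'reagent':0,'jar':0,'dispenser':0,'old1':6}
for n in ['scene','side']:
    p=viewer.grab_frame(n); save(p,n+'0.png')
    print(n,{k:v for k,v in p.items() if k!='img'})
    for k,z in Z.items():
        print(k,[(round(r['score'],2),np.round(r['location']),onz(p,r['location'],z)[:2]) for r in viewer.pinpoint(k,p)[:5]])
print(sensors.state(),env.finger_overhang)
E
```

```text
scene {'fx': 443.3567117200737, 'fy': 443.3567117200737, 'cx': 276.3991280293684, 'cy': 204.50419498599192, 'position': array([ 951.7, -445.3, 1002.3]), 'attitude': array([-145.1,   -0.7,   46.1]), 'shot': 1}
bay_left [(0.98, array([334., 236.]), array([634.4,  85.4])), (0.74, array([221., 298.]), array([ 564.6, -238.8]))]
bay_middle [(0.61, array([321., 251.]), array([642.4,  27.8])), (0.56, array([204., 364.]), array([ 655.9, -364.7])), (0.52, array([334., 161.]), array([464.4, 275.7]))]
bay_right [(0.73, array([302., 268.]), array([642.6, -41.5])), (0.18, array([337., 162.]), array([471.4, 280.3]))]
dock [(0.95, array([319., 250.]), array([634.6,  27.9]))]
new1 [(0.92, array([221., 298.]), array([ 561.5, -236.9])), (0.85, array([159., 290.]), array([ 444.2, -333.4])), (0.85, array([198., 246.]), array([ 412.6, -190.3])), (0.27, array([278., 230.]), array([517.4,  -5.3]))]
feeler [(0.71, array([369., 205.]), array([635.9, 229.3]))]
stand [(0.68, array([370., 209.]), array([643.6, 225.4]))]
tray [(0.97, array([303.,  99.]), array([211.6, 405.8])), (0.7, array([372., 209.]), array([6
[... 1574 characters left out ...]
130.3]))]
jar [(0.91, array([306., 172.]), array([ 649.3, -363.8])), (0.49, array([250., 209.]), array([659.5, -56.4]))]
dispenser [(0.75, array([130., 297.]), array([650.3, 386.1])), (0.69, array([280., 207.]), array([ 589.4, -115.8]))]
old1 [(0.38, array([239., 222.]), array([635.9,  24.3]))]
{'time_s': 1.5, 'qpos': array([-76.4,  18.3,  89.6,   0. ,  72. ,  -1.1]), 'qvel': array([-0. ,  0.1, -0. ,  0. ,  0. , -0. ]), 'effort': array([ -0. , -41.2, -23.2,   0.1,   0. ,  -0. ]), 'ee_pos': array([ 146.6, -556. ,  228. ]), 'ee_rot': array([180. ,  -0. ,  14.8]), 'force': array([-0.2,  0.7,  0.3]), 'torque': array([-0.,  0., -0.]), 'gripper_force': 0.0, 'gripper_width': 91.34869219856384} 14.0
```

View pics/scene0.png

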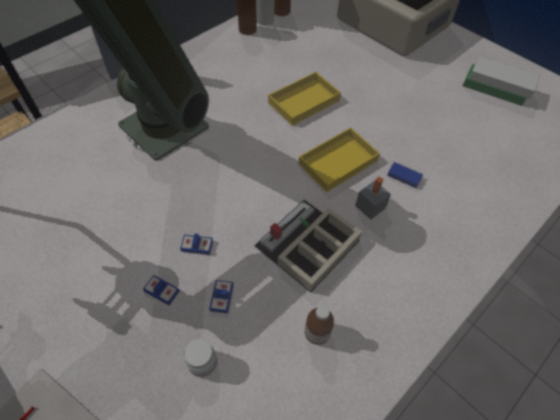

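View pics/side0.png

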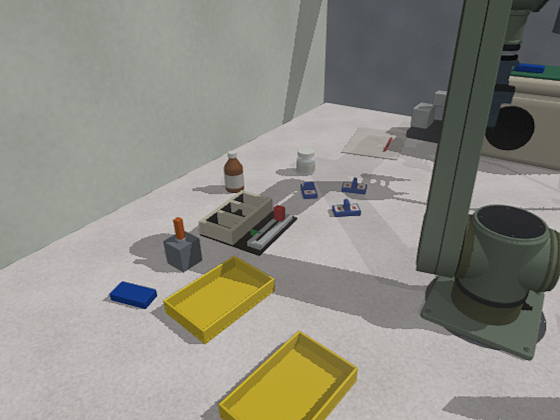

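Three blue carriers, at scene px (197,244), (161,289) and (222,297). The right-hand yellow tray is at (340,158), the stand and rod at (372,200), the dock at (320,250), and the red grip at (276,230). I'm moving above the dock with the tool turned to about 94° yaw.

Emit:
step_arm(plan=[2.98, -2.4, -0.5, 0, 0, 0, 2.98, -2.4, -0.5, 0, 0, 0, 2.98, -2.4, -0.5, 0, 0, 0, 2.98, -2.4, -0.5, 0, 0, 0, 2.98, -2.4, -0.5, 0, 0, 0])

```text
time_s: 1.92
ee_pos: [260.7, -400.5, 253.3]
ee_rot: [180.0, -0.0, 14.7]
force: [0.7, -0.3, 0.8]
gripper_width: 91.2
gripper_force: 0.0
```

Emit:
step_arm(plan=[2.98, -2.4, -0.5, 0, 0, 0, 2.98, -2.4, -0.5, 0, 0, 0, 2.98, -2.4, -0.5, 0, 0, 0, 2.98, -2.4, -0.5, 0, 0, 0, 2.98, -2.4, -0.5, 0, 0, 0])

```text
time_s: 2.33
ee_pos: [374.3, -246.3, 278.5]
ee_rot: [180.0, -0.0, 14.8]
force: [0.8, -0.5, -0.7]
gripper_width: 91.1
gripper_force: 0.0
```

Emit:
step_arm(plan=[2.98, -2.4, -0.5, 0, 0, 0, 2.98, -2.4, -0.5, 0, 0, 0, 2.98, -2.4, -0.5, 0, 0, 0, 2.98, -2.4, -0.5, 0, 0, 0, 2.98, -2.4, -0.5, 0, 0, 0])

```text
time_s: 2.75
ee_pos: [487.8, -92.1, 303.4]
ee_rot: [180.0, -0.0, 14.8]
force: [1.0, -0.9, 0.2]
gripper_width: 90.7
gripper_force: 0.0
```

Emit:
step_arm(plan=[2.98, -2.4, -0.5, 0, 0, 0, 2.98, -2.4, -0.5, 0, 0, 0, 2.98, -2.4, -0.5, 0, 0, 0, 2.98, -2.4, -0.5, 0, 0, 0, 2.98, -2.4, -0.5, 0, 0, 0])

```text
time_s: 3.17
ee_pos: [601.3, 61.9, 328.2]
ee_rot: [180.0, -0.0, 14.8]
force: [0.5, -0.3, 0.4]
gripper_width: 91.5
gripper_force: 0.0
```

Emit:
step_arm(plan=[0, 0, 0, 0, 0, -0.125, 0, 0, 0, 0, 0, -0.125, 0, 0, 0, 0, 0, -0.125, 0, 0, 0, 0, 0, -0.125, 0, 0, 0, 0, 0, -0.125])

```text
time_s: 3.58
ee_pos: [600.6, 60.3, 327.8]
ee_rot: [-180.0, 0.0, 51.0]
force: [-0.5, 0.4, -0.0]
gripper_width: 91.4
gripper_force: 0.0
```

Emit:
step_arm(plan=[0, 0, 0, 0, 0, -0.125, 0, 0, 0, 0, 0, -0.125, 0, 0, 0, 0, 0, -0.125, 0, 0, 0, 0, 0, -0.125, 0, 0, 0, 0, 0, -0.125])

```text
time_s: 4.0
ee_pos: [600.5, 60.1, 327.9]
ee_rot: [-180.0, 0.0, 86.7]
force: [0.3, 0.4, -0.4]
gripper_width: 91.4
gripper_force: 0.0
```

Emit:
step_arm(plan=[0, 0, 0, 0, 0, -0.125, 0, 0, 0, 0, 0, 0, 0, 0, 0, 0, 0, 0])

```text
time_s: 4.25
ee_pos: [600.5, 60.1, 327.9]
ee_rot: [-180.0, 0.0, 93.4]
force: [-0.0, -0.4, 0.0]
gripper_width: 91.2
gripper_force: 0.0
```

```bash
python3 - <<'E'
from h import *
np.set_printoptions(precision=1,suppress=True)
Z={'bay_left':6,'bay_middle':6,'bay_right':6,'dock':0,'feeler':4,'stand':0,'tray':0,'cooling_top':60,'mark':20,'old1':6}
s=sensors.state();print(s['time_s'],s['ee_pos'],s['ee_rot'],s['qpos'])
p=viewer.grab_frame('wrist'); save(p,'w1.png')
print({k:v for k,v in p.items() if k!='img'})
for k,z in Z.items():
        print(k,[(round(r['score'],2),np.round(r['location']),onz(p,r['location'],z)[:2]) for r in viewer.pinpoint(k,p)[:5]])
E
```

```text
4.25 [600.5  60.1 327.9] [-180.     0.    93.4] [ 4.6 18.6 75.  -0.  86.4  1.3]
{'fx': 319.1919299511071, 'fy': 319.1919299511071, 'cx': 282.21255782707243, 'cy': 209.32751354158125, 'position': array([596.2, 133.3, 484. ]), 'attitude': array([164.9,  -0.1,   3.3]), 'shot': 3}
bay_left [(0.69, array([302., 157.]), array([629.3,  86.6]))]
bay_middle []
bay_right [(0.68, array([306., 240.]), array([644.2, -43.4]))]
dock [(0.93, array([307., 196.]), array([642.,  27.]))]
feeler [(0.96, array([319.,  53.]), array([641.5, 230.1]))]
stand [(0.67, array([321.,  54.]), array([644.6, 229.7]))]
tray []
cooling_top [(0.78, array([233., 241.]), array([536.6, -30.3]))]
mark [(0.63, array([242., 177.]), array([542.5,  54.3]))]
old1 [(0.9, array([307., 199.]), array([641.2,  23. ]))]
```

View pics/w1.png

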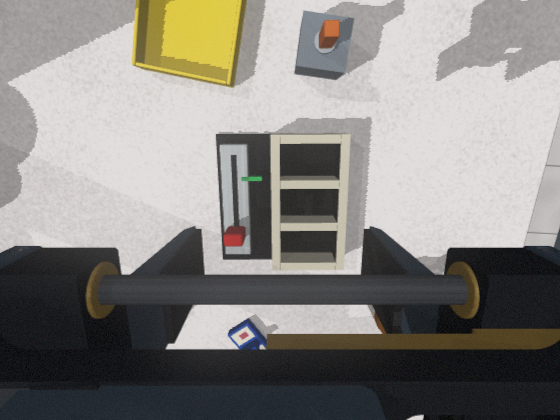

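The wrist view shows the dock rim at px (271–350, 134–270), the stand at (325,45), the green mark at (251,179), and the red grip at (234,238). Now I'll fit poses by aligning model edges.

```bash
cat >> h.py <<'E'
from scipy.optimize import minimize
def rect(lx,ly,z,cx=0,cy=0):
    a=np.array([[-1,-1],[1,-1],[1,1],[-1,1],[-1,-1]])*[lx/2,ly/2]+[cx,cy]
    t=np.linspace(0,1,40)[:,None]
    P=np.vstack([a[i]*(1-t)+a[i+1]*t for i in range(4)])
    return np.c_[P,np.full(len(P),z)]
DOCK=np.vstack([rect(106,198,46)]+[rect(82,50,46,0,k*62) for k in(-1,0,1)])
NEW=np.vstack([rect(76,44,16),rect(12,32,38)])
OLD=np.vstack([rect(76,44,16),rect(12,32,38)])
STAND=rect(60,60,66)
HANDLE=rect(16,16,124)
def T(v,P):
    c,s=np.cos(v[2]),np.sin(v[2]); return np.c_[P[:,0]*c-P[:,1]*s+v[0],P[:,0]*s+P[:,1]*c+v[1],P[:,2]]
def projN(p,X):
    c=(X-np.array(p['position'],float))@Rc(p['attitude'])
    return np.c_[p['cx']+p['fx']*c[:,0]/c[:,2],p['cy']+p['fy']*c[:,1]/c[:,2]]
def gradm(p,s):
    g=cv2.GaussianBlur(p['img'].astype(np.float32),(0,0),s)
    m=np.sqrt(sum(cv2.Sobel(g,cv2.CV_32F,a,1-a)**2 for a in(0,1))).max(axis=2)
    return np.minimum(m,np.percentile(m,97))
def fit(ps,P,x0,sig=(4,2,1)):
    """ps: pictures; x0: x,y,yaw deg"""
    v=np.array([x0[0],x0[1],np.radians(x0[2])],float)
    for s in sig:
        G=[gradm(p,s) for p in ps]
        def f(u):
            w=np.array([u[0],u[1],u[2]/60]); t=0
            for p,g in zip(ps,G):
                q=projN(p,T(w,P)).astype(np.float32)
                t-=cv2.remap(g,q[:,0].reshape(-1,1),q[:,1].reshape(-1,1),cv2.INTER_LINEAR).mean()/g.max()
            return t
        u0=[v[0],v[1],v[2]*60]; d=2.5*s
        r=minimize(f,u0,method='Nelder-Mead',options=dict(initial_simplex=[u0]+[[u0[j]+d*(i==j) for j in range(3)] for i in range(3)],xatol=.02,fatol=1e-5))
        v=np.array([r.x[0],r.x[1],r.x[2]/60])
    return np.round([v[0],v[1],np.degrees(v[2]),-r.fun/len(ps)],2)
def draw(p,items,n,box=None,k=1):
    im=cv2.resize(p['img'][:,:,::-1],None,fx=k,fy=k,interpolation=cv2.INTER_CUBIC)
    for P,v in items:
        for q in projN(p,T([v[0],v[1],np.radians(v[2])],P)):
            cv2.circle(im,(int(q[0]*k+k/2),int(q[1]*k+k/2)),0,(255,0,255),-1)
    if box: im=im[box[1]*k:box[3]*k,box[0]*k:box[2]*k]
    cv2.imwrite('pics/'+n,im)
E
python3 - <<'E'
from h import *
p=viewer.grab_frame('wrist');q=viewer.grab_frame('scene');r=viewer.grab_frame('side')
D=[fit([p],DOCK,(638,25,4)),fit([q],DOCK,(638,25,4)),fit([p,q,r],DOCK,(638,25,4))];print(D)
S=[fit([p],STAND,(642,226,4),(2,1)),fit([q],STAND,(642,226,4),(2,1)),fit([p],STAND,(642,226,-15),(2,1)),fit([p],STAND,(642,226,15),(2,1))];print(S)
s=max(S,key=lambda a:a[3])
H=fit([p],HANDLE,s,(2,1));print(H)
draw(p,[(DOCK,D[0]),(STAND,s),(HANDLE,H)],'w1f.png',(130,0,400,290),2)
for x in [(240,179),(251,179),(260,179)]: print(onz(p,x,20))
E
```

```text
[array([640.87,  22.99,   3.54,   0.89]), array([639.47,  22.38,   3.65,   0.9 ]), array([640.32,  22.97,   3.61,   0.86])]
[array([ 6.3955e+02,  2.2093e+02, -4.6200e+00,  6.3000e-01]), array([640.41, 230.68,  -8.45,   0.76]), array([ 6.3953e+02,  2.2091e+02, -4.5900e+00,  6.3000e-01]), array([ 6.3956e+02,  2.2089e+02, -4.5200e+00,  6.3000e-01])]
[640.87 229.53   5.44   0.81]
[539.3908876   50.84376801  20.        ]
[555.50689031  51.82405683  20.        ]
[568.69351148  52.62616003  20.        ]
```

View pics/w1f.png

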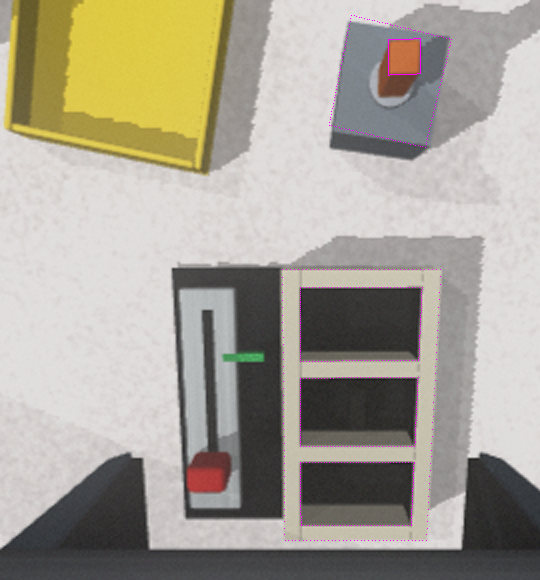

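Emit:
step_arm(plan=[2.78, 0.84, 2.8, 0, 0, 0, 2.78, 0.84, 2.8, 0, 0, 0, 2.78, 0.84, 2.8, 0, 0, 0, 2.78, 0.84, 2.8, 0, 0, 0, 2.78, 0.84, 2.8, 0, 0, 0])

```text
time_s: 5.37
ee_pos: [634.0, 202.6, 186.8]
ee_rot: [180.0, 0.0, 93.5]
force: [-0.0, -1.5, 0.2]
gripper_width: 91.0
gripper_force: 0.0
```

Emit:
step_arm(plan=[2.78, 0.84, 2.8, 0, 0, 0, 0, 0, 1.5, 0, 0, 0, 0, 0, 1.5, 0, 0, 0, 0, 0, 1.5, 0, 0, 0, 0, 0, 1.0, 0, 0, 0])

```text
time_s: 5.78
ee_pos: [639.8, 229.8, 103.0]
ee_rot: [-179.9, 0.0, 93.6]
force: [0.2, 0.3, -0.0]
gripper_width: 91.0
gripper_force: 0.0
```

Emit:
step_arm(plan=[0, 0, 1.0, 0, 0, 0, 0, 0, 0, 0, 0, 0, 0, 0, 0, 0, 0, 0], hand=4)

```text
time_s: 6.03
ee_pos: [640.5, 229.5, 94.9]
ee_rot: [-180.0, 0.0, 93.5]
force: [-0.2, -0.2, -0.2]
gripper_width: 73.7
gripper_force: 0.0
```

Emit:
step_arm(plan=[0, 0, 0, 0, 0, 0, 0, 0, 0, 0, 0, 0, 0, 0, 0, 0, 0, 0, 0, 0, 0, 0, 0, 0, 0, 0, 0, 0, 0, 0], hand=0.5, newtons=20)

```text
time_s: 6.45
ee_pos: [640.7, 229.7, 95.4]
ee_rot: [180.0, -0.0, 93.5]
force: [0.4, -0.2, -0.7]
gripper_width: 40.5
gripper_force: 0.0
```

Emit:
step_arm(plan=[0, 0, 0, 0, 0, 0, 0, 0, 0, 0, 0, 0, 0, 0, 0, 0, 0, 0, 0, 0, 0, 0, 0, 0, 0, 0, 0, 0, 0, 0])

```text
time_s: 6.87
ee_pos: [640.5, 229.7, 94.9]
ee_rot: [-180.0, 0.0, 93.6]
force: [-0.3, -0.7, -0.2]
gripper_width: 16.2
gripper_force: 20.0
```

Emit:
step_arm(plan=[0, 0, -2.5, 0, 0, 0, 0, 0, -2.5, 0, 0, 0, 0, 0, -2.5, 0, 0, 0, -3.61, 0.18, 0, 0, 0, 0, -3.61, 0.18, 0, 0, 0, 0])

```text
time_s: 7.28
ee_pos: [649.5, 159.0, 172.0]
ee_rot: [179.7, -0.0, 93.8]
force: [0.1, 1.3, -0.6]
gripper_width: 16.1
gripper_force: 20.0
```

Emit:
step_arm(plan=[-3.61, 0.18, 0, 0, 0, 0, -3.6, 0.18, 0, 0, 0, 0, 0, 0, 2.5, 0, 0, 0, 0, 0, 2.5, 0, 0, 0, 0, 0, 0.7, 0, 0, 0])

```text
time_s: 7.7
ee_pos: [654.3, 84.8, 109.2]
ee_rot: [-179.6, 0.0, 93.5]
force: [-0.2, -0.3, -1.8]
gripper_width: 15.8
gripper_force: 20.0
```

Emit:
step_arm(plan=[0, 0, 0.2, 0, 0, 0, 0, 0, 0.2, 0, 0, 0, 0, 0, 0.2, 0, 0, 0, 0, 0, 0, 0, 0, 0])

```text
time_s: 8.03
ee_pos: [657.2, 86.7, 107.9]
ee_rot: [179.9, 0.0, 93.6]
force: [-0.2, -0.2, -0.7]
gripper_width: 15.7
gripper_force: 20.0
```

Emit:
step_arm(plan=[0, 0, 0.15, 0, 0, 0, 0, 0, 0.1, 0, 0, 0, 0, 0, 0, 0, 0, 0])

```text
time_s: 8.28
ee_pos: [656.7, 86.3, 104.7]
ee_rot: [180.0, 0.0, 93.6]
force: [0.2, 0.3, -0.4]
gripper_width: 16.0
gripper_force: 20.0
```

Emit:
step_arm(plan=[0, 0, 0.2, 0, 0, 0, 0, 0, 0.2, 0, 0, 0, 0, 0, 0, 0, 0, 0])

```text
time_s: 8.53
ee_pos: [656.3, 86.0, 99.9]
ee_rot: [-179.9, 0.0, 93.6]
force: [-0.5, -0.1, 0.3]
gripper_width: 16.1
gripper_force: 20.0
```

Emit:
step_arm(plan=[0, 0, 0.2, 0, 0, 0, 0, 0, 0.1, 0, 0, 0, 0, 0, 0, 0, 0, 0])

```text
time_s: 8.78
ee_pos: [656.4, 86.0, 97.0]
ee_rot: [-180.0, 0.0, 93.5]
force: [0.3, -0.8, -0.8]
gripper_width: 15.9
gripper_force: 20.0
```

Emit:
step_arm(plan=[0, 0, 0.1, 0, 0, 0, 0, 0, 0, 0, 0, 0, 0, 0, 0, 0, 0, 0])

```text
time_s: 9.03
ee_pos: [656.6, 86.1, 96.8]
ee_rot: [180.0, 0.0, 93.6]
force: [-1.5, -0.0, 2.6]
gripper_width: 15.6
gripper_force: 20.0
```

Emit:
step_arm(plan=[0, 0, -2.8, 0, 0, 0, 0, 0, -2.8, 0, 0, 0, 0, 0, 0, 0, 0, 0, -3.1, 0, 0, 0, 0, 0, -3.1, 0, 0, 0, 0, 0])

```text
time_s: 9.45
ee_pos: [660.7, 25.0, 152.7]
ee_rot: [179.9, 0.0, 93.7]
force: [-0.2, -0.2, -0.5]
gripper_width: 15.6
gripper_force: 20.0
```

Emit:
step_arm(plan=[0, 0, 0, 0, 0, 0, 0, 0, 2.0, 0, 0, 0, 0, 0, 1.5, 0, 0, 0, 0, 0, 0.5, 0, 0, 0, 0, 0, 0, 0, 0, 0])

```text
time_s: 9.87
ee_pos: [659.3, 24.3, 110.3]
ee_rot: [-179.8, -0.0, 93.6]
force: [0.6, -1.1, -0.0]
gripper_width: 16.3
gripper_force: 20.0
```

Emit:
step_arm(plan=[0, 0, 0.2, 0, 0, 0, 0, 0, 0.2, 0, 0, 0, 0, 0, 0.2, 0, 0, 0, 0, 0, 0, 0, 0, 0, 0, 0, 0, 0, 0, 0])

```text
time_s: 10.28
ee_pos: [660.7, 24.3, 106.9]
ee_rot: [179.9, 0.0, 93.6]
force: [-0.2, -0.6, -0.0]
gripper_width: 16.1
gripper_force: 20.0
```

Emit:
step_arm(plan=[0, 0, 0.1, 0, 0, 0, 0, 0, 0, 0, 0, 0, 0, 0, 0, 0, 0, 0])

```text
time_s: 10.53
ee_pos: [660.8, 24.3, 106.8]
ee_rot: [179.9, 0.0, 93.6]
force: [-1.4, 0.3, 6.2]
gripper_width: 16.1
gripper_force: 20.0
```

Emit:
step_arm(plan=[0, 0, 0.1, 0, 0, 0, 0, 0, 0, 0, 0, 0, 0, 0, 0, 0, 0, 0])

```text
time_s: 10.78
ee_pos: [660.7, 24.3, 106.8]
ee_rot: [179.9, 0.0, 93.6]
force: [-2.5, 0.5, 9.7]
gripper_width: 15.5
gripper_force: 20.0
```

Emit:
step_arm(plan=[0, 0, 0.1, 0, 0, 0, 0, 0, 0, 0, 0, 0, 0, 0, 0, 0, 0, 0])

```text
time_s: 11.03
ee_pos: [660.8, 24.3, 106.7]
ee_rot: [179.9, 0.0, 93.6]
force: [-3.3, 0.8, 13.5]
gripper_width: 15.8
gripper_force: 20.0
```

Emit:
step_arm(plan=[0, 0, -2.5, 0, 0, 0, 0, 0, -2.4, 0, 0, 0, 0, 0, 0, 0, 0, 0, -3.1, 0, 0, 0, 0, 0, -3.1, 0, 0, 0, 0, 0])

```text
time_s: 11.45
ee_pos: [664.4, -36.9, 152.5]
ee_rot: [180.0, 0.0, 93.7]
force: [0.5, -0.4, -1.6]
gripper_width: 16.0
gripper_force: 20.0
```

Emit:
step_arm(plan=[0, 0, 0, 0, 0, 0, 0, 0, 2.0, 0, 0, 0, 0, 0, 1.5, 0, 0, 0, 0, 0, 0.5, 0, 0, 0, 0, 0, 0, 0, 0, 0])

```text
time_s: 11.87
ee_pos: [663.0, -37.5, 110.2]
ee_rot: [-179.8, -0.0, 93.5]
force: [-0.1, -1.0, -0.1]
gripper_width: 15.8
gripper_force: 20.0
```

Emit:
step_arm(plan=[0, 0, 0.2, 0, 0, 0, 0, 0, 0.2, 0, 0, 0, 0, 0, 0.1, 0, 0, 0, 0, 0, 0, 0, 0, 0, 0, 0, 0, 0, 0, 0])

```text
time_s: 12.28
ee_pos: [664.6, -37.6, 107.9]
ee_rot: [179.9, 0.0, 93.6]
force: [-0.1, -0.7, -0.9]
gripper_width: 15.8
gripper_force: 20.0
```

Emit:
step_arm(plan=[0, 0, 0.1, 0, 0, 0, 0, 0, 0.1, 0, 0, 0, 0, 0, 0, 0, 0, 0, 0, 0, 0, 0, 0, 0])

```text
time_s: 12.62
ee_pos: [664.3, -37.7, 105.4]
ee_rot: [-180.0, 0.0, 93.6]
force: [0.4, -0.2, -1.1]
gripper_width: 15.9
gripper_force: 20.0
```

No plate so far, so I'm going on to the floor.

Emit:
step_arm(plan=[0, 0, 0.2, 0, 0, 0, 0, 0, 0.2, 0, 0, 0, 0, 0, 0, 0, 0, 0])

```text
time_s: 12.87
ee_pos: [664.0, -37.7, 100.8]
ee_rot: [-179.9, -0.0, 93.6]
force: [0.8, -0.6, -0.4]
gripper_width: 16.2
gripper_force: 20.0
```

Emit:
step_arm(plan=[0, 0, 0.2, 0, 0, 0, 0, 0, 0.2, 0, 0, 0, 0, 0, 0, 0, 0, 0])

```text
time_s: 13.12
ee_pos: [664.2, -37.7, 97.0]
ee_rot: [-180.0, 0.0, 93.6]
force: [0.2, 0.3, -1.2]
gripper_width: 15.9
gripper_force: 20.0
```

Emit:
step_arm(plan=[0, 0, 0.1, 0, 0, 0, 0, 0, 0, 0, 0, 0, 0, 0, 0, 0, 0, 0])

```text
time_s: 13.37
ee_pos: [664.4, -37.7, 96.8]
ee_rot: [180.0, 0.0, 93.6]
force: [-1.1, -0.1, 2.1]
gripper_width: 15.3
gripper_force: 20.0
```

Emit:
step_arm(plan=[0, 0, 0.1, 0, 0, 0, 0, 0, 0, 0, 0, 0, 0, 0, 0, 0, 0, 0])

```text
time_s: 13.62
ee_pos: [664.4, -37.7, 96.8]
ee_rot: [180.0, 0.0, 93.6]
force: [-2.0, 0.2, 8.2]
gripper_width: 16.0
gripper_force: 20.0
```

Emit:
step_arm(plan=[0, 0, -2.7, 0, 0, 0, 0, 0, -2.7, 0, 0, 0, 0, 0, -2.6, 0, 0, 0, 3.83, -0.1, 0, 0, 0, 0, 3.83, -0.1, 0, 0, 0, 0])

```text
time_s: 14.03
ee_pos: [658.9, 37.8, 177.5]
ee_rot: [179.7, 0.0, 93.3]
force: [-0.4, 0.8, -1.0]
gripper_width: 16.1
gripper_force: 20.0
```

Emit:
step_arm(plan=[3.83, -0.1, 0, 0, 0, 0, 3.83, -0.1, 0, 0, 0, 0, 3.83, -0.1, 0, 0, 0, 0, 3.83, -0.1, 0, 0, 0, 0, 3.83, -0.1, 0, 0, 0, 0])

```text
time_s: 14.45
ee_pos: [640.2, 231.2, 175.1]
ee_rot: [-180.0, 0.0, 93.5]
force: [0.8, 0.4, -0.6]
gripper_width: 15.9
gripper_force: 20.0
```

Emit:
step_arm(plan=[0, 0, 0, 0, 0, 0, 0, 0, 0, 0, 0, 0, 0, 0, 0, 0, 0, 0, 0, 0, 0, 0, 0, 0])

```text
time_s: 14.78
ee_pos: [640.8, 228.3, 175.2]
ee_rot: [-180.0, 0.0, 93.5]
force: [1.1, -1.1, -0.2]
gripper_width: 15.8
gripper_force: 20.0
```

```bash
python3 - <<'E'
from h import *
s=sensors.state();print(s['ee_pos'],s['ee_rot'],s['force'])
p=viewer.grab_frame('scene');q=viewer.grab_frame('side')
print([fit([a],STAND,(640,230,-6),(2,1)) for a in (p,q)], fit([p,q],STAND,(640,230,-6),(2,1)))
draw(p,[],'s2.png',(300,130,440,235),5)
E
```

```text
[640.82919793 228.26727665 175.15961284] [-1.79978006e+02  3.93994498e-02  9.34898317e+01] [ 1.07650527 -1.12626481 -0.23116593]
[array([639.91, 230.13,  -6.39,   0.77]), array([ 6.4210e+02,  2.2959e+02, -4.6500e+00,  6.4000e-01])] [640.65 229.82  -5.77   0.7 ]
```

View pics/s2.png

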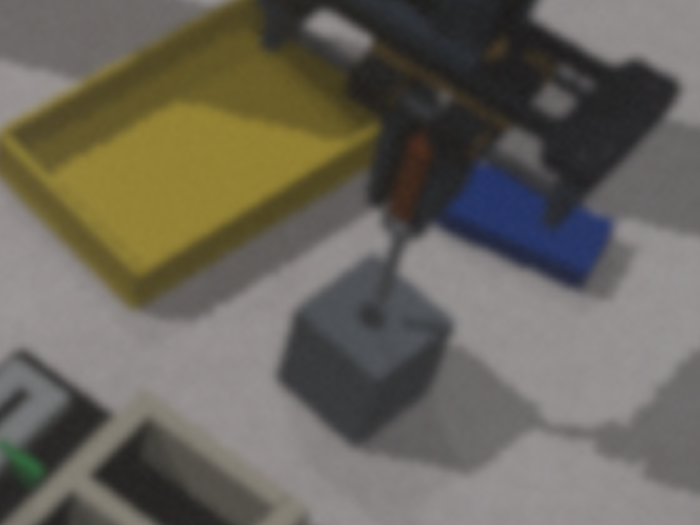

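The rod tip is right over the stand's hole at crop px (372,312). I'll shift 1.4 mm and insert.

Emit:
step_arm(plan=[0.14, 0, 0.5, 0, 0, 0, 0, 0, 0.5, 0, 0, 0, 0, 0, 0.5, 0, 0, 0, 0, 0, 0.5, 0, 0, 0, 0, 0, 0.5, 0, 0, 0])

```text
time_s: 15.3
ee_pos: [640.5, 230.6, 149.5]
ee_rot: [-180.0, 0.0, 93.5]
force: [-0.4, 1.3, -0.7]
gripper_width: 16.1
gripper_force: 20.0
```

Emit:
step_arm(plan=[0, 0, 1, 0, 0, 0, 0, 0, 1, 0, 0, 0, 0, 0, 1, 0, 0, 0, 0, 0, 1, 0, 0, 0, 0, 0, 0.7, 0, 0, 0])

```text
time_s: 15.72
ee_pos: [640.0, 230.7, 101.5]
ee_rot: [-179.9, 0.0, 93.6]
force: [-0.2, -0.4, 0.5]
gripper_width: 16.0
gripper_force: 20.0
```

Emit:
step_arm(plan=[0, 0, 0.3, 0, 0, 0, 0, 0, 0.2, 0, 0, 0, 0, 0, 0.1, 0, 0, 0, 0, 0, 0, 0, 0, 0])

```text
time_s: 16.05
ee_pos: [640.8, 231.0, 97.6]
ee_rot: [180.0, -0.0, 93.6]
force: [-0.6, -0.5, -0.1]
gripper_width: 15.7
gripper_force: 20.0
```

Emit:
step_arm(plan=[-0.1, 0, 0.1, 0, 0, 0, 0, 0, 0.1, 0, 0, 0, 0, 0, 0, 0, 0, 0])

```text
time_s: 16.3
ee_pos: [640.8, 229.8, 95.6]
ee_rot: [180.0, 0.0, 93.5]
force: [-0.0, 0.1, -1.4]
gripper_width: 15.9
gripper_force: 20.0
```

Emit:
step_arm(plan=[0, 0, 0.1, 0, 0, 0, 0, 0, 0, 0, 0, 0, 0, 0, 0, 0, 0, 0])

```text
time_s: 16.55
ee_pos: [640.9, 229.9, 94.9]
ee_rot: [180.0, -0.0, 93.6]
force: [0.9, 0.5, 1.5]
gripper_width: 15.9
gripper_force: 20.0
```

Emit:
step_arm(plan=[0, 0, 0, 0, 0, 0, 0, 0, 0, 0, 0, 0, 0, 0, 0, 0, 0, 0, 0, 0, 0, 0, 0, 0, 0, 0, 0, 0, 0, 0], hand=3.5)

```text
time_s: 16.97
ee_pos: [640.6, 229.9, 94.3]
ee_rot: [-180.0, 0.0, 93.6]
force: [-0.0, 1.1, -0.5]
gripper_width: 35.4
gripper_force: 0.0
```

Emit:
step_arm(plan=[0, 0, -1, 0, 0, 0, 0, 0, -2, 0, 0, 0, 0, 0, -2, 0, 0, 0, 0, 0, -2, 0, 0, 0, 0, 0, 0, 0, 0, 0])

```text
time_s: 17.38
ee_pos: [643.1, 230.7, 170.1]
ee_rot: [179.5, -0.1, 93.6]
force: [0.9, -0.1, 0.4]
gripper_width: 34.9
gripper_force: 0.0
```

Emit:
step_arm(plan=[-4.13, -0.27, 0, 0, 0, 0, -4.13, -0.27, 0, 0, 0, 0, -4.13, -0.27, 0, 0, 0, 0, -4.13, -0.27, 0, 0, 0, 0, -4.13, -0.27, 0, 0, 0, 0])

```text
time_s: 17.8
ee_pos: [639.4, 21.2, 164.1]
ee_rot: [-180.0, 0.0, 93.6]
force: [1.2, -0.4, 1.1]
gripper_width: 34.8
gripper_force: 0.0
```

Emit:
step_arm(plan=[0, 0, 2.5, 0, 0, 0, 0, 0, 2.5, 0, 0, 0, 0, 0, 2.5, 0, 0, 0, 0, 0, 0.5, 0, 0, 0, 0, 0, 0, 0, 0, 0])

```text
time_s: 18.22
ee_pos: [638.5, 22.8, 82.3]
ee_rot: [-179.7, -0.0, 93.5]
force: [0.3, 0.1, -0.3]
gripper_width: 35.0
gripper_force: 0.0
```

```bash
python3 - <<'E'
from h import *
s=sensors.state();print(s['ee_pos'],s['ee_rot'],s['gripper_width'])
p=viewer.grab_frame('scene');save(p,'s3.png')
draw(p,[],'s3c.png',(270,160,410,265),5)
for n in('feeler','stand'): print(viewer.pinpoint(n,p)[:2])
E
```

```text
[638.47430868  22.84947036  82.31081618] [-1.79719343e+02 -7.74919397e-03  9.35468444e+01] 35.03385716951764
[{'location': [371.3, 204.4], 'score': 0.57}, {'location': [316.3, 252.4], 'score': 0.27}]
[{'location': [369.0, 208.4], 'score': 0.88}, {'location': [319.5, 250.5], 'score': 0.17}]
```

View pics/s3c.png

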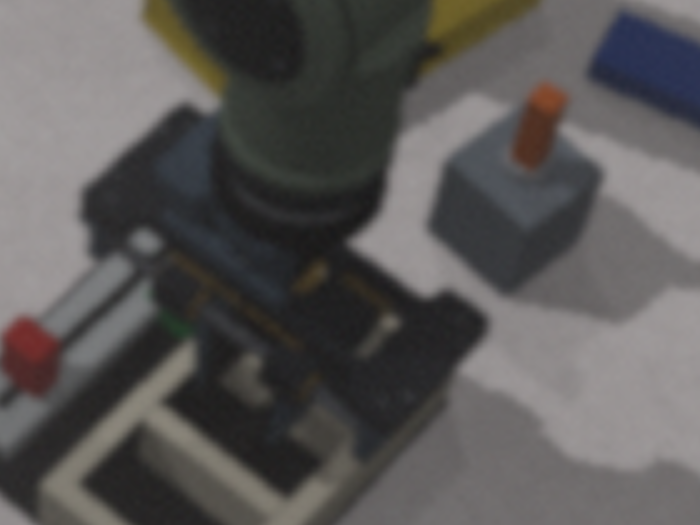

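The rod is back in the stand, upright at crop px (540,130). I'm going down on the old carrier in the middle bay.

Emit:
step_arm(plan=[0, 0, 1.2, 0, 0, 0, 0, 0, 1.2, 0, 0, 0, 0, 0, 1.2, 0, 0, 0, 0, 0, 0.7, 0, 0, 0, 0, 0, 0.6, 0, 0, 0])

```text
time_s: 18.78
ee_pos: [639.2, 23.0, 33.7]
ee_rot: [-179.9, -0.0, 93.6]
force: [0.3, 0.4, -0.0]
gripper_width: 34.9
gripper_force: 0.0
```

Emit:
step_arm(plan=[0, 0, 0, 0, 0, 0, 0, 0, 0, 0, 0, 0])

```text
time_s: 18.95
ee_pos: [639.9, 22.9, 34.9]
ee_rot: [-179.9, 0.0, 93.6]
force: [-0.4, 0.4, -0.6]
gripper_width: 34.9
gripper_force: 0.0
```

Emit:
step_arm(plan=[0, 0, 0, 0, 0, 0, 0, 0, 0, 0, 0, 0, 0, 0, 0, 0, 0, 0, 0, 0, 0, 0, 0, 0, 0, 0, 0, 0, 0, 0], hand=0.3, newtons=20)

```text
time_s: 19.37
ee_pos: [640.3, 22.9, 35.9]
ee_rot: [179.9, 0.0, 93.5]
force: [-0.6, 0.3, 1.2]
gripper_width: 12.0
gripper_force: 20.0
```

Emit:
step_arm(plan=[0, 0, -1, 0, 0, 0, 0, 0, -2.5, 0, 0, 0, 0, 0, -2.5, 0, 0, 0, 0, 0, -2.5, 0, 0, 0, 0, 0, 0, 0, 0, 0])

```text
time_s: 19.78
ee_pos: [643.3, 23.0, 126.8]
ee_rot: [179.4, 0.0, 93.6]
force: [0.7, -0.9, -0.1]
gripper_width: 11.7
gripper_force: 20.0
```

```bash
python3 - <<'E'
from h import *
s=sensors.state();print(s['ee_pos'],s['ee_rot'],s['gripper_width'],s['force'])
p=viewer.grab_frame('scene');q=dict(p);q['img']=cv2.imread('pics/scene0.png')[:,:,::-1].copy()
r=viewer.grab_frame('side');r['img']=cv2.imread('pics/side0.png')[:,:,::-1].copy()
TR=np.vstack([rect(130,200,35),rect(120,190,35)])
t=[fit([q],TR,(475,283,a)) for a in(-8,8)]+[fit([r],TR,(475,283,a)) for a in(-8,8)];print(t)
b=max(t[:2],key=lambda a:a[3])[:2]
c=np.array([640,23]);s=s['ee_rot'][2]*np.pi/180
d=b-sensors.state()['ee_pos'][:2]
print(d@[np.cos(s),np.sin(s)],d@[np.sin(s),-np.cos(s)])
q=dict(p)
draw(p,[],'s4c.png',(180,200,400,300),3)
E
```

```text
[643.29231567  23.04427828 126.7938434 ] [1.79372895e+02 2.95428510e-02 9.35528078e+01] 11.683236656347354 [ 0.72717327 -0.85394313 -0.14312305]
[array([473.07, 285.57,  -8.3 ,   0.87]), array([473.08, 285.76,  -8.5 ,   0.87]), array([472.93, 285.92,  -7.17,   0.72]), array([472.93, 285.89,  -7.17,   0.72])]
272.50061312661865 -150.8490230260021
```

Emit:
step_arm(plan=[3.4, -1.86, 0, 0, 0, 0, 3.4, -1.86, 0, 0, 0, 0, 3.4, -1.86, 0, 0, 0, 0, 3.4, -1.86, 0, 0, 0, 0, 3.4, -1.86, 0, 0, 0, 0])

```text
time_s: 20.3
ee_pos: [534.4, 187.6, 119.0]
ee_rot: [-179.8, 0.0, 93.5]
force: [-0.5, 0.1, -0.7]
gripper_width: 11.8
gripper_force: 20.0
```

Emit:
step_arm(plan=[3.4, -1.86, 0, 0, 0, 0, 3.4, -1.86, 0, 0, 0, 0, 3.4, -1.86, 0, 0, 0, 0, 0, 0, 0, 0, 0, 0, 0, 0, 0, 0, 0, 0])

```text
time_s: 20.72
ee_pos: [472.7, 286.2, 119.2]
ee_rot: [-179.9, 0.1, 93.8]
force: [-0.4, 0.2, -1.1]
gripper_width: 12.1
gripper_force: 20.0
```

Emit:
step_arm(plan=[0, 0, 2.4, 0, 0, 0, 0, 0, 2.4, 0, 0, 0, 0, 0, 1.5, 0, 0, 0, 0, 0, 0.8, 0, 0, 0, 0, 0, 0.5, 0, 0, 0])

```text
time_s: 21.13
ee_pos: [474.4, 283.7, 42.8]
ee_rot: [-179.8, 0.1, 93.5]
force: [-0.1, -0.8, -1.2]
gripper_width: 11.7
gripper_force: 20.0
```

Emit:
step_arm(plan=[0, 0, 0.4, 0, 0, 0, 0, 0, 0.2, 0, 0, 0, 0, 0, 0, 0, 0, 0])

```text
time_s: 21.38
ee_pos: [475.1, 285.0, 38.6]
ee_rot: [180.0, -0.0, 93.5]
force: [0.2, 0.4, -0.7]
gripper_width: 12.2
gripper_force: 20.0
```

Emit:
step_arm(plan=[0, 0, 0.2, 0, 0, 0, 0, 0, 0.1, 0, 0, 0, 0, 0, 0, 0, 0, 0])

```text
time_s: 21.63
ee_pos: [474.8, 285.3, 35.7]
ee_rot: [180.0, -0.0, 93.6]
force: [0.1, -0.6, -0.6]
gripper_width: 11.9
gripper_force: 20.0
```

Emit:
step_arm(plan=[0, 0, 0, 0, 0, 0, 0, 0, 0, 0, 0, 0, 0, 0, 0, 0, 0, 0, 0, 0, 0, 0, 0, 0], hand=3.2)

```text
time_s: 21.97
ee_pos: [474.7, 285.3, 35.6]
ee_rot: [180.0, -0.0, 93.6]
force: [-0.1, -0.8, 0.0]
gripper_width: 31.6
gripper_force: 0.0
```

Emit:
step_arm(plan=[0, 0, -1, 0, 0, 0, 0, 0, -2.5, 0, 0, 0, 0, 0, -3.5, 0, 0, 0, 0, 0, -3.5, 0, 0, 0, -3.9, -0.2, -1.07, 0, 0, 0])

```text
time_s: 22.38
ee_pos: [478.8, 251.9, 157.3]
ee_rot: [179.3, -0.4, 93.8]
force: [2.1, -0.0, 0.3]
gripper_width: 31.8
gripper_force: 0.0
```

Emit:
step_arm(plan=[-3.9, -0.2, -1.07, 0, 0, 0, -3.9, -0.2, -1.07, 0, 0, 0, -3.9, -0.2, -1.07, 0, 0, 0, -3.9, -0.2, -1.07, 0, 0, 0, -3.9, -0.2, -1.07, 0, 0, 0])

```text
time_s: 22.8
ee_pos: [476.7, 49.2, 206.1]
ee_rot: [179.9, 0.0, 93.6]
force: [0.3, 0.1, 0.3]
gripper_width: 32.2
gripper_force: 0.0
```

Emit:
step_arm(plan=[-3.9, -0.2, -1.07, 0, 0, 0, -3.9, -0.2, -1.07, 0, 0, 0, -3.9, -0.2, -1.07, 0, 0, 0, -3.9, -0.2, -1.07, 0, 0, 0, -3.9, -0.2, -1.07, 0, 0, 0])

```text
time_s: 23.22
ee_pos: [478.7, -146.2, 259.8]
ee_rot: [179.9, 0.0, 93.5]
force: [1.8, -0.3, -0.3]
gripper_width: 32.0
gripper_force: 0.0
```

Emit:
step_arm(plan=[-3.9, -0.2, -1.07, 0, 0, 0, -3.9, -0.2, -1.07, 0, 0, 0, -3.9, -0.2, -1.07, 0, 0, 0, -3.9, -0.2, -1.07, 0, 0, 0, 0, 0, 0, 0, 0, 0])

```text
time_s: 23.63
ee_pos: [481.2, -307.3, 303.4]
ee_rot: [179.8, 0.4, 93.2]
force: [0.5, 0.2, -0.6]
gripper_width: 32.2
gripper_force: 0.0
```

```bash
python3 - <<'E'
from h import *
s=sensors.state();print(s['time_s'],s['ee_pos'],s['ee_rot'])
p=viewer.grab_frame('wrist');save(p,'w5.png')
for r in viewer.pinpoint('new1',p): print(r, onz(p,r['location'],0)[:2])
q=viewer.grab_frame('scene');save(q,'s5.png')
for r in viewer.pinpoint('new1',q): print(r, onz(q,r['location'],0)[:2])
for r in viewer.pinpoint('old1',q): print('old',r, onz(q,r['location'],5)[:2])
E
```

```text
23.6333 [ 481.16009808 -307.32536503  303.37674789] [179.8034269    0.39203594  93.22748093]
{'location': [237.6, 87.4], 'score': 0.79} [ 415.92140098 -192.57016855]
{'location': [340.8, 126.0], 'score': 0.78} [ 560.24810769 -235.00368695]
{'location': [257.3, 185.2], 'score': 0.58} [ 447.09943232 -325.10263875]
{'location': [514.5, 55.2], 'score': 0.57} [ 779.90523686 -132.23251902]
{'location': [196.0, 247.1], 'score': 0.75} [ 410.48401511 -195.13116699]
{'location': [159.9, 292.2], 'score': 0.72} [ 449.02956038 -335.1205074 ]
{'location': [221.3, 296.2], 'score': 0.68} [ 559.086408   -234.62116817]
{'location': [331.5, 235.6], 'score': 0.58} [628.26495925  84.16092631]
old {'location': [334.2, 163.3], 'score': 0.71} [469.65384573 271.32458139]
```

View pics/w5.png

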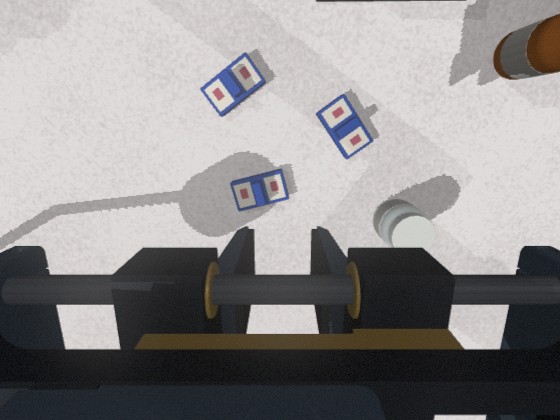

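View pics/s5.png

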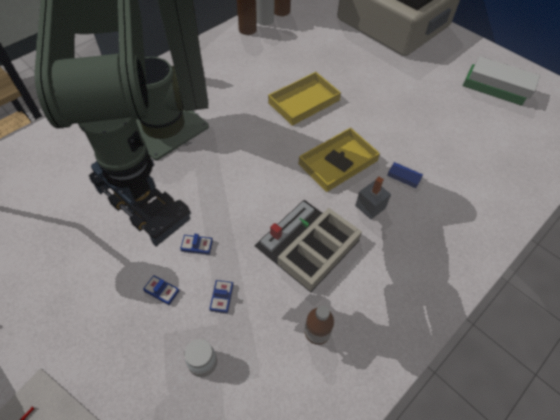

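Wrist view: carriers at (233,85), (345,126) and (260,189), none hidden. The scene view shows the old carrier lying in the right tray at (340,158). Fitting the carriers.

```bash
cat >> h.py <<'E'
def go(t,yaw=None):
    """shift in tool axes (cm) from the measured pose to t, and turn wz in rad"""
    s=sensors.state();a=np.radians(s['ee_rot'][2]);d=np.array(t)-s['ee_pos']
    w=0 if yaw is None else -np.radians((yaw-s['ee_rot'][2]+180)%360-180)
    return np.round([d@[np.cos(a),np.sin(a),0]/10,d@[np.sin(a),-np.cos(a),0]/10,-d[2]/10,w],3)
E
python3 - <<'E'
from h import *
p=viewer.grab_frame('wrist');q=viewer.grab_frame('scene')
s=sensors.state();print(s['ee_pos'],s['ee_rot'])
F=[]
for n,x0 in dict(A=(415,-194,37),B=(563,-238,-62),C=(447,-325,12)).items():
    f=fit([p],NEW,x0);F.append((NEW,f)); print(n,f,fit([q],NEW,x0),fit([p,q],NEW,x0), go([f[0],f[1],120],f[2]+90))
draw(p,F,'w5f.png',(180,30,400,230),3)
E
```

```text
[ 480.89084038 -299.03279326  300.91553249] [-1.79978208e+02 -2.61725531e-02  9.36572589e+01]
A [ 410.32 -191.14   38.43    0.81] [ 408.39 -193.81   30.81    0.84] [ 409.94 -191.1    37.59    0.79] [11.217 -6.354 18.092 -0.607]
B [ 563.66 -235.72  -50.97    0.81] [ 566.99 -241.48  -86.2     0.7 ] [ 563.52 -235.59  -50.97    0.78] [ 5.79   8.664 18.092  0.953]
C [ 456.07 -327.66   17.11    0.62] [ 476.31 -337.77   25.71    0.69] [ 465.98 -327.22   37.52    0.64] [-2.699 -2.66  18.092 -0.235]
```

View pics/w5f.png

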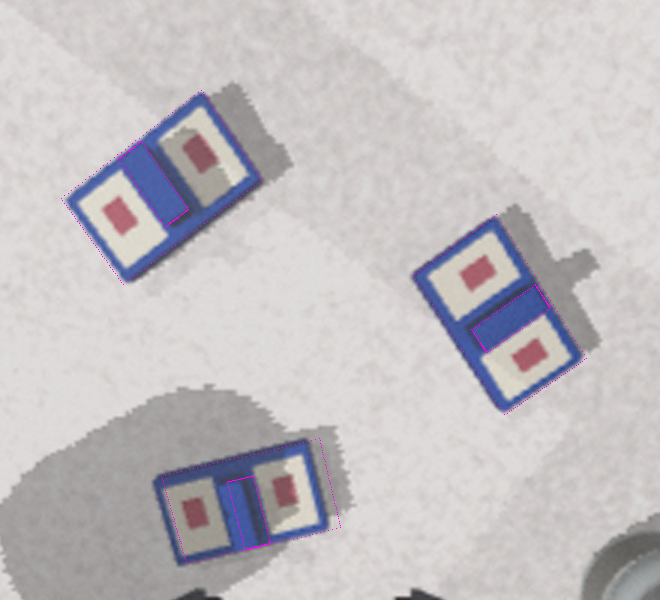

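Emit:
step_arm(plan=[1.87, -1.06, 3.0, 0, 0, 0, 1.87, -1.06, 3.0, 0, 0, 0, 1.87, -1.06, 3.0, 0, 0, 0, 1.87, -1.06, 3.0, 0, 0, 0, 1.87, -1.06, 3.0, 0, 0, 0])

```text
time_s: 24.4
ee_pos: [421.4, -208.5, 150.0]
ee_rot: [180.0, 0.0, 93.6]
force: [0.5, -0.6, -0.3]
gripper_width: 32.8
gripper_force: 0.0
```

Emit:
step_arm(plan=[1.87, -1.06, 3.0, 0, 0, 0, 0, 0, 0, 0, 0, -0.1214, 0, 0, 0, 0, 0, -0.1214, 0, 0, 0, 0, 0, -0.1214, 0, 0, 0, 0, 0, -0.1214])

```text
time_s: 24.82
ee_pos: [410.3, -191.2, 120.9]
ee_rot: [-180.0, -0.0, 121.8]
force: [-0.3, -0.5, 0.2]
gripper_width: 31.9
gripper_force: 0.0
```

Emit:
step_arm(plan=[0, 0, 0, 0, 0, -0.1214, 0, 0, 0, 0, 0, 0, 0, 0, 0, 0, 0, 0])

```text
time_s: 25.07
ee_pos: [410.5, -191.7, 121.1]
ee_rot: [180.0, 0.0, 128.2]
force: [-1.0, -0.2, -0.1]
gripper_width: 31.9
gripper_force: 0.0
```

```bash
python3 - <<'E'
from h import *
s=sensors.state();print(s['ee_pos'],s['ee_rot'],go([410.3,-191.1,33],128.4))
p=viewer.grab_frame('scene');q=viewer.grab_frame('wrist');r=viewer.grab_frame('side')
for v in(p,q,r):print(fit([v],NEW,(410,-191,38),(2,1)),proj(v,[410,-191,20]))
E
```

```text
[ 410.49589852 -191.7318202   121.07015349] [1.79996118e+02 5.96341605e-03 1.28228079e+02] [ 6.200e-02  2.400e-02  8.807e+00 -3.000e-03]
[ 418.13 -194.04   37.03    0.8 ] [196.09404476 242.12399935]
[ 410.09 -190.97   39.9     0.69] [282.11287661 212.66700018]
[ 409.87 -192.96   39.19    0.87] [346.33726009 206.45880249]
```

Emit:
step_arm(plan=[0.05, 0, 2.5, 0, 0, 0, 0, 0, 2.5, 0, 0, 0, 0, 0, 2.0, 0, 0, 0, 0, 0, 1.0, 0, 0, 0, 0, 0, 0.8, 0, 0, 0])

```text
time_s: 25.63
ee_pos: [409.6, -191.7, 31.7]
ee_rot: [-179.9, -0.1, 128.3]
force: [0.1, -0.2, 0.1]
gripper_width: 32.0
gripper_force: 0.0
```

Emit:
step_arm(plan=[0, 0, 0, 0, 0, 0, 0, 0, 0, 0, 0, 0, 0, 0, 0, 0, 0, 0])

```text
time_s: 25.88
ee_pos: [410.9, -192.4, 33.6]
ee_rot: [180.0, 0.1, 128.3]
force: [0.4, -0.0, 0.4]
gripper_width: 32.1
gripper_force: 0.0
```

Emit:
step_arm(plan=[0, 0, 0, 0, 0, 0, 0, 0, 0, 0, 0, 0, 0, 0, 0, 0, 0, 0, 0, 0, 0, 0, 0, 0, 0, 0, 0, 0, 0, 0], hand=0.3, newtons=25)

```text
time_s: 26.3
ee_pos: [410.6, -192.3, 33.4]
ee_rot: [180.0, 0.1, 128.3]
force: [-0.7, 0.1, 4.0]
gripper_width: 11.7
gripper_force: 25.0
```

Emit:
step_arm(plan=[0, 0, -1, 0, 0, 0, 0, 0, -2.5, 0, 0, 0, 0, 0, -3.2, 0, 0, 0, 0, 0, -3, 0, 0, 0, 0, 0, 0, 0, 0, 0.121])

```text
time_s: 26.72
ee_pos: [413.2, -193.7, 135.0]
ee_rot: [179.7, 0.5, 121.3]
force: [0.3, -0.5, -1.4]
gripper_width: 11.6
gripper_force: 25.0
```

Emit:
step_arm(plan=[0, 0, 0, 0, 0, 0.121, 0, 0, 0, 0, 0, 0.121, 0, 0, 0, 0, 0, 0.121, 0, 0, 0, 0, 0, 0.121, 0, 0, 0, 0, 0, 0])

```text
time_s: 27.13
ee_pos: [409.8, -191.9, 129.7]
ee_rot: [-180.0, -0.0, 93.6]
force: [-0.3, -0.0, -1.0]
gripper_width: 11.9
gripper_force: 25.0
```

Emit:
step_arm(plan=[1.976, 3.47, 0, 0, 0, 0, 1.976, 3.47, 0, 0, 0, 0, 1.976, 3.47, 0, 0, 0, 0, 1.976, 3.47, 0, 0, 0, 0, 1.976, 3.47, 0, 0, 0, 0])

```text
time_s: 27.55
ee_pos: [578.1, -81.2, 129.6]
ee_rot: [-180.0, 0.0, 93.9]
force: [-0.5, -1.7, -1.4]
gripper_width: 11.8
gripper_force: 25.0
```

Emit:
step_arm(plan=[1.976, 3.47, 0, 0, 0, 0, 1.976, 3.47, 0, 0, 0, 0, 0, 0, 0, 0, 0, 0, 0, 0, 0, 0, 0, 0, 0, 0, 0, 0, 0, 0])

```text
time_s: 27.97
ee_pos: [642.8, -38.6, 129.0]
ee_rot: [-179.9, 0.0, 93.8]
force: [0.0, -0.6, -1.7]
gripper_width: 11.4
gripper_force: 25.0
```

```bash
python3 - <<'E'
from h import *
s=sensors.state();print(s['ee_pos'],s['ee_rot'],s['gripper_width'],go([644.4,-39,75],93.6))
p=viewer.grab_frame('scene');q=viewer.grab_frame('wrist');save(q,'w6.png')
print(fit([p],DOCK,(640.5,22.9,3.6),(2,1)),fit([q],DOCK,(640.5,22.9,3.6),(2,1)))
N=NEW+[0,0,s['ee_pos'][2]-33.4]
x0=(s['ee_pos'][0],s['ee_pos'][1],3.6)
print(fit([p],N,x0,(2,1)),fit([q],N,x0,(2,1)),proj(q,s['ee_pos']-[0,0,20]))
E
```

```text
[642.77653487 -38.55200663 129.02007006] [-1.79851671e+02  1.05689836e-02  9.38039812e+01] 11.393319025478549 [-5.500e-02  1.590e-01  5.402e+00  4.000e-03]
[640.42  22.43   3.35   0.7 ] [640.58  23.11   3.66   0.68]
[665.85 -64.38   2.12   0.69] [ 6.4204e+02 -3.0680e+01  3.6100e+00  3.4000e-01] [282.65938696 250.66810634]
```

View pics/w6.png

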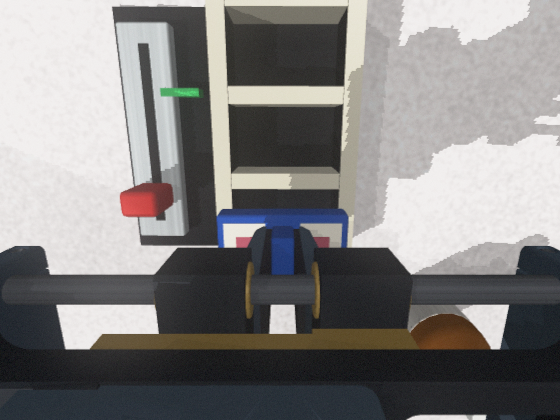

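```bash
python3 - <<'E'
from h import *
q=viewer.grab_frame('wrist');s=sensors.state();e=s['ee_pos'];print(e,s['ee_rot'])
im=q['img'].astype(int)
blue=(im[:,:,2]>im[:,:,0]+40)&(im[:,:,2]>im[:,:,1]+30)
# plate far edge: first blue row in columns away from fin
c=[k for k in list(range(226,248,4))+list(range(318,342,4))]
r=[np.argmax(blue[150:,k])+150 for k in c];print(list(zip(c,r)))
for row in (230,):
    xs=np.where(blue[row])[0];print(row,xs.min(),xs.max())
xs=np.where(blue[216])[0];
z=e[2]-33.4+16
L=onz(q,(xs.min()-.5,216),z);Rr=onz(q,(xs.max()+.5,216),z);M=[onz(q,(k,v-.5),z) for k,v in zip(c,r)]
a=np.radians(s['ee_rot'][2]);tx=np.array([np.cos(a),np.sin(a)]);ty=np.array([np.sin(a),-np.cos(a)])
print('edge along tool x from tcp (want 22):',[round(float((m[:2]-e[:2])@tx),1) for m in M],'tool y ends (want +-38):',(L[:2]-e[:2])@ty,(Rr[:2]-e[:2])@ty)
print(go([644.4,-39,75],93.6))
E
```

```text
[642.57968032 -39.41688636 129.96102648] [-1.79944191e+02  8.05761399e-03  9.36494545e+01]
[(226, np.int64(209)), (230, np.int64(209)), (234, np.int64(209)), (238, np.int64(209)), (242, np.int64(209)), (246, np.int64(209)), (318, np.int64(209)), (322, np.int64(209)), (326, np.int64(209)), (330, np.int64(209)), (334, np.int64(209)), (338, np.int64(209))]
230 217 346
edge along tool x from tcp (want 22): [27.3, 27.3, 27.3, 27.3, 27.3, 27.3, 27.3, 27.3, 27.3, 27.3, 27.3, 27.3] tool y ends (want +-38): -37.181851163799486 36.87931458913997
[3.000e-02 1.840e-01 5.496e+00 1.000e-03]
```

The carrier's near bottom edge at row 209 puts it centred on the tool to about 0.3 mm. Inserting.

Emit:
step_arm(plan=[0.03, 0.18, 1.5, 0, 0, 0, 0, 0, 1.5, 0, 0, 0, 0, 0, 1.3, 0, 0, 0, 0, 0, 0, 0, 0, 0, 0, 0, 0, 0, 0, 0])

```text
time_s: 28.53
ee_pos: [644.6, -38.8, 86.8]
ee_rot: [-179.9, -0.0, 93.6]
force: [0.8, 0.6, 0.2]
gripper_width: 11.9
gripper_force: 25.0
```

Emit:
step_arm(plan=[0, 0, 0.4, 0, 0, 0, 0, 0, 0.4, 0, 0, 0, 0, 0, 0.4, 0, 0, 0, 0, 0, 0, 0, 0, 0])

```text
time_s: 28.87
ee_pos: [645.1, -38.2, 74.4]
ee_rot: [-179.9, -0.0, 93.7]
force: [-0.1, -0.3, -0.7]
gripper_width: 11.9
gripper_force: 25.0
```

Emit:
step_arm(plan=[-0.05, -0.05, 0.6, 0, 0, 0, 0, 0, 0.6, 0, 0, 0, 0, 0, 0.6, 0, 0, 0, 0, 0, 0.6, 0, 0, 0, 0, 0, 0, 0, 0, 0])

```text
time_s: 29.28
ee_pos: [644.0, -38.6, 49.1]
ee_rot: [-179.8, -0.0, 93.7]
force: [0.5, 0.1, -1.5]
gripper_width: 11.5
gripper_force: 25.0
```

Emit:
step_arm(plan=[0, 0, 0.4, 0, 0, 0, 0, 0, 0.3, 0, 0, 0, 0, 0, 0.2, 0, 0, 0, 0, 0, 0.1, 0, 0, 0, 0, 0, 0, 0, 0, 0])

```text
time_s: 29.7
ee_pos: [645.0, -38.6, 40.7]
ee_rot: [-180.0, 0.0, 93.7]
force: [0.8, 0.3, -0.4]
gripper_width: 11.9
gripper_force: 25.0
```

Emit:
step_arm(plan=[0, 0, 0.1, 0, 0, 0, 0, 0, 0.1, 0, 0, 0, 0, 0, 0, 0, 0, 0])

```text
time_s: 29.95
ee_pos: [645.3, -38.6, 39.5]
ee_rot: [180.0, 0.0, 93.7]
force: [0.1, 0.4, 1.7]
gripper_width: 11.5
gripper_force: 25.0
```

Emit:
step_arm(plan=[0, 0, 0, 0, 0, 0, 0, 0, 0, 0, 0, 0, 0, 0, 0, 0, 0, 0, 0, 0, 0, 0, 0, 0], hand=3.2)

```text
time_s: 30.28
ee_pos: [645.1, -38.7, 38.9]
ee_rot: [180.0, 0.0, 93.7]
force: [0.1, -0.5, 0.1]
gripper_width: 31.7
gripper_force: 0.0
```

Emit:
step_arm(plan=[0, 0, -1, 0, 0, 0, 0, 0, -2.0, 0, 0, 0, 0, 0, -2.5, 0, 0, 0, 0, 0, -2.5, 0, 0, 0, -2.78, -2, -2, 0, 0, 0])

```text
time_s: 30.7
ee_pos: [630.3, -64.3, 141.6]
ee_rot: [179.6, -0.1, 93.9]
force: [1.5, -1.0, -0.4]
gripper_width: 32.3
gripper_force: 0.0
```

Emit:
step_arm(plan=[-2.78, -2, -2, 0, 0, 0, -2.78, -2, -2, 0, 0, 0, -2.78, -2, -2, 0, 0, 0, -2.78, -2, -2, 0, 0, 0, -2.78, -2, -2, 0, 0, 0])

```text
time_s: 31.12
ee_pos: [534.8, -213.9, 240.9]
ee_rot: [179.9, 0.0, 93.7]
force: [0.7, 0.5, -1.1]
gripper_width: 31.7
gripper_force: 0.0
```

Emit:
step_arm(plan=[-2.78, -2, -2, 0, 0, 0, -2.78, -2, -2, 0, 0, 0, -2.78, -2, -2, 0, 0, 0, 0, 0, 0, 0, 0, 0, 0, 0, 0, 0, 0, 0])

```text
time_s: 31.53
ee_pos: [481.0, -301.2, 301.0]
ee_rot: [179.8, 0.1, 93.5]
force: [-0.4, -0.4, 0.2]
gripper_width: 31.9
gripper_force: 0.0
```

```bash
python3 - <<'E'
from h import *
p=viewer.grab_frame('wrist');save(p,'w7.png')
s=sensors.state();print(s['time_s'],s['ee_pos'],s['ee_rot'])
for r in viewer.pinpoint('new1',p): print(r, onz(p,r['location'],0)[:2])
F=[]
for n,x0 in dict(B=(563,-236,-51),C=(450,-327,16)).items():
    f=fit([p],NEW,x0,(2,1));F.append((NEW,f)); print(n,f, go([f[0],f[1],120],f[2]+90))
q=viewer.grab_frame('scene')
im=cv2.resize(q['img'][190:310,240:400,::-1],None,fx=3,fy=3)
draw(p,F,'w7f.png',(180,60,400,230),3)
a=cv2.imread('pics/w7f.png');b=np.zeros((a.shape[0]+0,480,3),np.uint8);h=min(im.shape[0],a.shape[0]);b[:h]=im[:h]
cv2.imwrite('pics/w7f.png',cv2.resize(np.hstack([a,b]),(800,365)))
E
```

```text
31.5833 [ 481.17471291 -299.85869908  299.51209541] [ 1.79934819e+02 -1.69061596e-03  9.35857260e+01]
{'location': [340.5, 131.9], 'score': 0.91} [ 559.6581126  -235.05821177]
{'location': [258.2, 196.2], 'score': 0.73} [ 448.95823102 -333.51592612]
B [ 563.75 -235.76  -51.22    0.85] [ 5.791  8.627 17.867  0.958]
C [ 450.7  -329.5    17.92    0.86] [-2.841 -3.255 17.867 -0.249]
```

View pics/w7f.png

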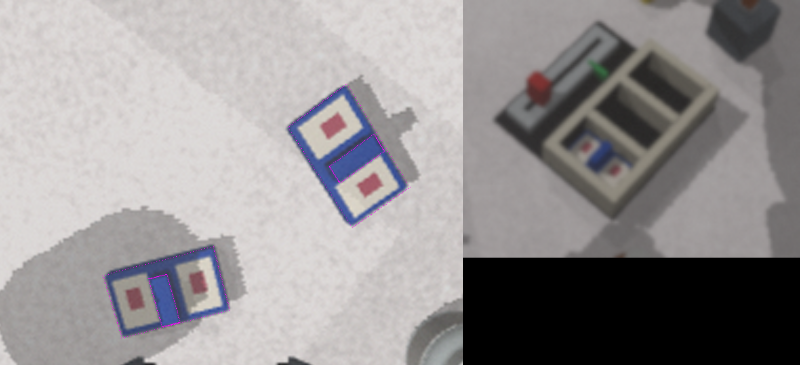

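Both fits sit on the carriers, and the first carrier is seated in the right bay. Next is carrier B at (563.7, −235.8).

Emit:
step_arm(plan=[1.16, 1.73, 3.5, 0, 0, 0, 1.16, 1.73, 3.5, 0, 0, 0, 1.16, 1.73, 3.5, 0, 0, 0, 1.16, 1.73, 3.5, 0, 0, 0, 1.16, 1.72, 3.5, 0, 0, 0])

```text
time_s: 32.1
ee_pos: [564.5, -233.8, 121.5]
ee_rot: [-179.9, -0.1, 93.8]
force: [0.3, 0.6, -0.3]
gripper_width: 32.2
gripper_force: 0.0
```

Emit:
step_arm(plan=[0, 0, 0, 0, 0, 0.12, 0, 0, 0, 0, 0, 0.12, 0, 0, 0, 0, 0, 0.12, 0, 0, 0, 0, 0, 0.12, 0, 0, 0, 0, 0, 0.12])

```text
time_s: 32.52
ee_pos: [564.1, -234.3, 122.6]
ee_rot: [-179.8, 0.0, 59.1]
force: [-0.4, -0.3, 0.3]
gripper_width: 32.0
gripper_force: 0.0
```

Emit:
step_arm(plan=[0, 0, 0, 0, 0, 0.12, 0, 0, 0, 0, 0, 0.12, 0, 0, 0, 0, 0, 0.117, 0, 0, 0, 0, 0, 0, 0, 0, 0, 0, 0, 0])

```text
time_s: 32.93
ee_pos: [564.0, -235.0, 123.1]
ee_rot: [-179.9, 0.0, 39.1]
force: [-0.2, 0.4, 0.7]
gripper_width: 31.8
gripper_force: 0.0
```

```bash
python3 - <<'E'
from h import *
q=viewer.grab_frame('wrist')
f=fit([q],NEW,(563.7,-235.8,-51),(2,1))
s=sensors.state();print(f,s['ee_pos'],s['ee_rot'],go([563.7,-235.8,33],38.8),go([f[0],f[1],33],f[2]+90))
E
```

```text
[ 562.71 -235.03  -51.69    0.61] [ 564.00827826 -235.27836143  123.29259398] [-1.79932149e+02  3.16589312e-02  3.90832029e+01] [-5.700e-02  2.100e-02  9.029e+00  5.000e-03] [-0.085 -0.101  9.029  0.013]
```

Emit:
step_arm(plan=[-0.06, 0, 2.5, 0, 0, 0.006, 0, 0, 2.5, 0, 0, 0, 0, 0, 2.2, 0, 0, 0, 0, 0, 1.0, 0, 0, 0, 0, 0, 0.8, 0, 0, 0])

```text
time_s: 33.4
ee_pos: [562.9, -236.2, 32.4]
ee_rot: [-179.9, 0.1, 38.6]
force: [-0.4, -0.4, 0.6]
gripper_width: 31.9
gripper_force: 0.0
```

Emit:
step_arm(plan=[0, 0, 0, 0, 0, 0, 0, 0, 0, 0, 0, 0, 0, 0, 0, 0, 0, 0])

```text
time_s: 33.65
ee_pos: [564.5, -237.2, 35.2]
ee_rot: [179.9, -0.1, 38.5]
force: [-0.4, 0.6, 0.1]
gripper_width: 32.3
gripper_force: 0.0
```

Emit:
step_arm(plan=[0, 0, 0, 0, 0, 0, 0, 0, 0, 0, 0, 0, 0, 0, 0, 0, 0, 0, 0, 0, 0, 0, 0, 0, 0, 0, 0, 0, 0, 0], hand=0.3, newtons=25)

```text
time_s: 34.07
ee_pos: [563.6, -236.8, 34.6]
ee_rot: [180.0, -0.0, 38.5]
force: [-0.4, 0.8, 3.9]
gripper_width: 11.7
gripper_force: 25.0
```

Emit:
step_arm(plan=[0, 0, -1, 0, 0, 0, 0, 0, -2.5, 0, 0, 0, 0, 0, -3.0, 0, 0, 0, 0, 0, -3, 0, 0, 0, 0, 0, 0, 0, 0, -0.12])

```text
time_s: 34.48
ee_pos: [567.0, -238.4, 135.9]
ee_rot: [179.3, -0.2, 45.5]
force: [0.9, 0.2, -0.3]
gripper_width: 11.8
gripper_force: 25.0
```

Emit:
step_arm(plan=[0, 0, 0, 0, 0, -0.12, 0, 0, 0, 0, 0, -0.12, 0, 0, 0, 0, 0, -0.12, 0, 0, 0, 0, 0, -0.12, 0, 0, 0, 0, 0, -0.12])

```text
time_s: 34.9
ee_pos: [563.4, -236.8, 129.4]
ee_rot: [180.0, 0.0, 80.1]
force: [0.1, -0.4, -1.1]
gripper_width: 11.8
gripper_force: 25.0
```

Emit:
step_arm(plan=[0, 0, 0, 0, 0, -0.12, 0, 0, 0, 0, 0, -0.121, 0, 0, 0, 0, 0, 0, 3.63, 1.33, 0, 0, 0, 0, 3.63, 1.33, 0, 0, 0, 0])

```text
time_s: 35.32
ee_pos: [585.4, -163.6, 129.2]
ee_rot: [180.0, 0.0, 93.1]
force: [0.7, 0.5, -0.5]
gripper_width: 11.7
gripper_force: 25.0
```

Emit:
step_arm(plan=[3.63, 1.33, 0, 0, 0, 0, 3.63, 1.33, 0, 0, 0, 0, 3.63, 1.33, 0, 0, 0, 0, 3.63, 1.33, 0, 0, 0, 0, 3.63, 1.33, 0, 0, 0, 0])

```text
time_s: 35.73
ee_pos: [640.9, 24.4, 129.3]
ee_rot: [180.0, 0.0, 93.4]
force: [0.7, 0.4, -0.2]
gripper_width: 11.9
gripper_force: 25.0
```

Emit:
step_arm(plan=[0, 0, 0, 0, 0, 0, 0, 0, 0, 0, 0, 0, 0, 0, 0, 0, 0, 0, 0, 0, 0, 0, 0, 0, 0, 0, 0, 0, 0, 0])

```text
time_s: 36.15
ee_pos: [640.3, 21.0, 129.1]
ee_rot: [-180.0, 0.0, 93.4]
force: [-0.2, -0.4, 0.1]
gripper_width: 11.8
gripper_force: 25.0
```

```bash
cat >> h.py <<'E'
def held(off,T_):
    q=viewer.grab_frame('wrist');s=sensors.state();e=s['ee_pos'];im=q['img'].astype(int)
    blue=(im[:,:,2]>im[:,:,0]+40)&(im[:,:,2]>im[:,:,1]+30)
    a=np.radians(s['ee_rot'][2]);tx=np.array([np.cos(a),np.sin(a)])
    M=[]
    for k in list(range(226,248,4))+list(range(318,342,4)):
        r=np.argmax(blue[150:,k])+150
        M.append(round(float((onz(q,(k,r-.5),e[2]-off)[:2]-e[:2])@tx),1))
    print(e,s['ee_rot'],s['gripper_width'],'edge (22):',M,'to bay:',go(T_,93.6))
E
python3 -c "
from h import *
held(34.6,[640.5,22.9,88])"
```

```text
[640.38726587  21.06913802 129.05762469] [-1.79993220e+02  1.67627734e-02  9.34065106e+01] 12.014214498597704 edge (22): [21.3, 21.3, 21.3, 21.3, 21.2, 21.2, 21.8, 21.2, 21.8, 21.2, 21.2, 21.2] to bay: [ 1.820e-01  2.200e-02  4.106e+00 -3.000e-03]
```

Emit:
step_arm(plan=[0.18, 0.03, 1.5, 0, 0, -0.003, 0, 0, 1.5, 0, 0, 0, 0, 0, 1.2, 0, 0, 0, 0, 0, 0, 0, 0, 0, 0, 0, 0, 0, 0, 0])

```text
time_s: 36.62
ee_pos: [640.4, 23.8, 86.3]
ee_rot: [-179.9, 0.0, 93.7]
force: [-0.3, -0.2, -0.9]
gripper_width: 12.0
gripper_force: 25.0
```

Emit:
step_arm(plan=[0, 0, 0.4, 0, 0, 0, 0, 0, 0.4, 0, 0, 0, 0, 0, 0.4, 0, 0, 0, 0, 0, 0, 0, 0, 0])

```text
time_s: 36.95
ee_pos: [640.4, 24.4, 74.3]
ee_rot: [-179.9, 0.0, 93.7]
force: [-0.6, 0.8, -1.0]
gripper_width: 11.8
gripper_force: 25.0
```

Emit:
step_arm(plan=[-0.12, 0, 0.6, 0, 0, 0, 0, 0, 0.6, 0, 0, 0, 0, 0, 0.6, 0, 0, 0, 0, 0, 0.5, 0, 0, 0, 0, 0, 0, 0, 0, 0])

```text
time_s: 37.37
ee_pos: [639.9, 23.1, 50.3]
ee_rot: [-179.8, -0.0, 93.7]
force: [-0.3, 1.2, -0.2]
gripper_width: 11.8
gripper_force: 25.0
```

Emit:
step_arm(plan=[0, 0, 0.4, 0, 0, 0, 0, 0, 0.3, 0, 0, 0, 0, 0, 0.2, 0, 0, 0, 0, 0, 0.1, 0, 0, 0, 0, 0, 0, 0, 0, 0])

```text
time_s: 37.78
ee_pos: [640.8, 23.2, 41.7]
ee_rot: [-180.0, 0.0, 93.7]
force: [0.1, -0.1, -0.9]
gripper_width: 11.6
gripper_force: 25.0
```

Emit:
step_arm(plan=[0, 0, 0.1, 0, 0, 0, 0, 0, 0, 0, 0, 0, 0, 0, 0, 0, 0, 0])

```text
time_s: 38.03
ee_pos: [641.0, 23.2, 41.0]
ee_rot: [180.0, 0.0, 93.7]
force: [-0.2, 0.3, -0.9]
gripper_width: 11.9
gripper_force: 25.0
```

Emit:
step_arm(plan=[0, 0, 0.05, 0, 0, 0, 0, 0, 0, 0, 0, 0])

```text
time_s: 38.2
ee_pos: [641.1, 23.2, 40.6]
ee_rot: [180.0, 0.0, 93.7]
force: [0.6, 0.2, -1.8]
gripper_width: 11.6
gripper_force: 25.0
```

Emit:
step_arm(plan=[0, 0, 0, 0, 0, 0, 0, 0, 0, 0, 0, 0, 0, 0, 0, 0, 0, 0, 0, 0, 0, 0, 0, 0], hand=3.2)

```text
time_s: 38.53
ee_pos: [641.0, 23.2, 40.5]
ee_rot: [180.0, 0.0, 93.7]
force: [-0.5, -1.0, -0.6]
gripper_width: 31.7
gripper_force: 0.0
```

Emit:
step_arm(plan=[0, 0, -1, 0, 0, 0, 0, 0, -2.0, 0, 0, 0, 0, 0, -2.5, 0, 0, 0, 0, 0, -2.5, 0, 0, 0, 0, 0, 0, 0, 0, 0])

```text
time_s: 38.95
ee_pos: [644.3, 23.3, 126.8]
ee_rot: [179.4, 0.0, 93.7]
force: [0.7, 0.2, 0.0]
gripper_width: 32.3
gripper_force: 0.0
```

Emit:
step_arm(plan=[-3.12, -1.8, -1.8, 0, 0, 0, -3.12, -1.8, -1.8, 0, 0, 0, -3.12, -1.8, -1.8, 0, 0, 0, -3.12, -1.8, -1.8, 0, 0, 0, -3.12, -1.8, -1.8, 0, 0, 0])

```text
time_s: 39.37
ee_pos: [560.2, -139.5, 211.6]
ee_rot: [180.0, 0.0, 93.8]
force: [0.2, 0.4, 0.5]
gripper_width: 32.1
gripper_force: 0.0
```

Emit:
step_arm(plan=[-3.12, -1.8, -1.8, 0, 0, 0, -3.12, -1.8, -1.8, 0, 0, 0, -3.12, -1.8, -1.8, 0, 0, 0, -3.12, -1.8, -1.8, 0, 0, 0, -3.12, -1.8, -1.8, 0, 0, 0])

```text
time_s: 39.78
ee_pos: [480.3, -301.1, 301.9]
ee_rot: [180.0, 0.0, 93.7]
force: [0.6, 0.0, 0.3]
gripper_width: 32.0
gripper_force: 0.0
```

Emit:
step_arm(plan=[0, 0, 0, 0, 0, 0, 0, 0, 0, 0, 0, 0])

```text
time_s: 39.95
ee_pos: [481.0, -301.4, 301.8]
ee_rot: [179.9, 0.1, 93.5]
force: [1.0, 0.3, -0.6]
gripper_width: 31.9
gripper_force: 0.0
```

```bash
python3 - <<'E'
from h import *
p=viewer.grab_frame('wrist')
s=sensors.state();print(s['time_s'],s['ee_pos'],s['ee_rot'])
for r in viewer.pinpoint('new1',p): print(r, onz(p,r['location'],0)[:2])
f=fit([p],NEW,(450.7,-329.5,18),(2,1)); print(f, go([f[0],f[1],120],f[2]+90))
q=viewer.grab_frame('scene')
for r in viewer.pinpoint('new1',q): print(r, onz(q,r['location'],0)[:2])
draw(p,[(NEW,f)],'w8f.png',(150,30,450,250),2)
a=cv2.imread('pics/w8f.png');im=cv2.resize(q['img'][195:305,250:400,::-1],(600,440))
cv2.imwrite('pics/w8f.png',cv2.resize(np.hstack([a,im]),(800,293)))
E
```

```text
40.0 [ 481.21258421 -300.00820278  300.6983741 ] [ 1.79961050e+02 -1.41688810e-02  9.36330313e+01]
{'location': [258.5, 195.4], 'score': 0.73} [ 449.08750007 -332.60126204]
[ 450.71 -329.51   17.94    0.92] [-2.83  -3.26  18.003 -0.248]
{'location': [302.2, 270.2], 'score': 0.96} [645.19558679 -43.98367574]
{'location': [160.8, 292.1], 'score': 0.74} [ 450.31118725 -333.40141597]
{'location': [318.2, 252.6], 'score': 0.64} [638.74175149  21.58963028]
```

View pics/w8f.png

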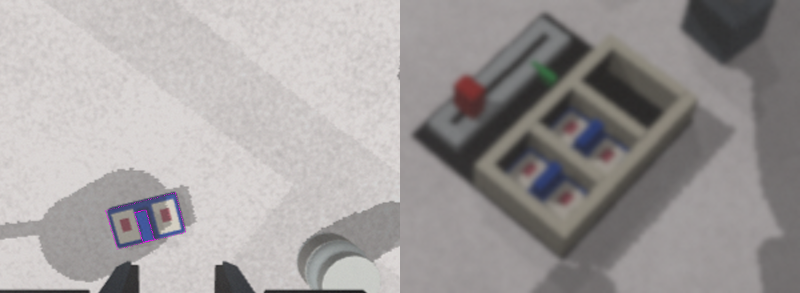

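Two carriers are seated. The last one is where the fit puts it.

Emit:
step_arm(plan=[-0.566, -0.652, 3.6, 0, 0, 0, -0.566, -0.652, 3.6, 0, 0, 0, -0.566, -0.652, 3.6, 0, 0, 0, -0.566, -0.652, 3.6, 0, 0, 0, -0.566, -0.652, 3.6, 0, 0, 0])

```text
time_s: 40.57
ee_pos: [450.9, -328.8, 118.5]
ee_rot: [-180.0, -0.0, 93.9]
force: [-0.2, 0.5, 0.3]
gripper_width: 32.2
gripper_force: 0.0
```

Emit:
step_arm(plan=[0, 0, 0, 0, 0, -0.124, 0, 0, 0, 0, 0, -0.124, 0, 0, 0, 0, 0, 0, 0, 0, 0, 0, 0, 0])

```text
time_s: 40.9
ee_pos: [451.3, -329.2, 120.0]
ee_rot: [-180.0, -0.0, 107.8]
force: [0.6, 0.1, -0.3]
gripper_width: 31.9
gripper_force: 0.0
```

```bash
python3 - <<'E'
from h import *
q=viewer.grab_frame('wrist')
f=fit([q],NEW,(450.7,-329.5,18),(2,1))
s=sensors.state();print(f,s['ee_pos'],s['ee_rot'],go([450.7,-329.5,33],108),go([f[0],f[1],33],f[2]+90))
E
```

```text
[ 450.24 -329.96   17.73    0.74] [ 451.44657385 -329.49933522  120.42684376] [1.79995394e+02 5.05361787e-04 1.07845112e+02] [ 2.300e-02 -7.100e-02  8.743e+00 -3.000e-03] [-7.000e-03 -1.290e-01  8.743e+00  2.000e-03]
```

Emit:
step_arm(plan=[0, -0.1, 2.5, 0, 0, 0, 0, 0, 2.5, 0, 0, 0, 0, 0, 2.0, 0, 0, 0, 0, 0, 1.0, 0, 0, 0, 0, 0, 0.7, 0, 0, 0])

```text
time_s: 41.37
ee_pos: [449.9, -330.0, 32.6]
ee_rot: [-180.0, -0.1, 107.9]
force: [0.6, 0.1, -0.1]
gripper_width: 31.7
gripper_force: 0.0
```

Emit:
step_arm(plan=[0, 0, 0, 0, 0, 0, 0, 0, 0, 0, 0, 0, 0, 0, 0, 0, 0, 0])

```text
time_s: 41.62
ee_pos: [450.8, -331.1, 34.6]
ee_rot: [179.9, 0.1, 107.9]
force: [-0.4, 0.1, -0.7]
gripper_width: 32.0
gripper_force: 0.0
```

Emit:
step_arm(plan=[0, 0, 0, 0, 0, 0, 0, 0, 0, 0, 0, 0, 0, 0, 0, 0, 0, 0, 0, 0, 0, 0, 0, 0, 0, 0, 0, 0, 0, 0], hand=0.3, newtons=25)

```text
time_s: 42.03
ee_pos: [450.3, -330.7, 34.0]
ee_rot: [180.0, 0.1, 107.9]
force: [-0.0, 0.6, 3.0]
gripper_width: 11.6
gripper_force: 25.0
```

Emit:
step_arm(plan=[0, 0, -1, 0, 0, 0, 0, 0, -2.5, 0, 0, 0, 0, 0, -3.1, 0, 0, 0, 0, 0, -3, 0, 0, 0, 0, 0, 0, 0, 0, 0.125])

```text
time_s: 42.45
ee_pos: [452.7, -332.7, 135.9]
ee_rot: [179.6, 0.5, 100.7]
force: [0.7, -0.6, -1.8]
gripper_width: 12.1
gripper_force: 25.0
```

Emit:
step_arm(plan=[0, 0, 0, 0, 0, 0.125, 0, 0, 0, 0, 0, 0, 3.66, 1.93, 0, 0, 0, 0, 3.66, 1.93, 0, 0, 0, 0, 3.66, 1.93, 0, 0, 0, 0])

```text
time_s: 42.87
ee_pos: [500.6, -216.4, 129.3]
ee_rot: [-179.9, -0.0, 93.7]
force: [-0.2, 1.0, -0.5]
gripper_width: 11.8
gripper_force: 25.0
```

Emit:
step_arm(plan=[3.66, 1.93, 0, 0, 0, 0, 3.66, 1.93, 0, 0, 0, 0, 3.66, 1.93, 0, 0, 0, 0, 3.66, 1.93, 0, 0, 0, 0, 3.66, 1.93, 0, 0, 0, 0])

```text
time_s: 43.28
ee_pos: [585.6, -26.6, 129.2]
ee_rot: [-179.9, 0.0, 93.8]
force: [0.1, -1.5, -0.5]
gripper_width: 11.4
gripper_force: 25.0
```

Emit:
step_arm(plan=[3.66, 1.93, 0, 0, 0, 0, 3.66, 1.93, 0, 0, 0, 0, 3.66, 1.93, 0, 0, 0, 0, 0, 0, 0, 0, 0, 0, 0, 0, 0, 0, 0, 0])

```text
time_s: 43.7
ee_pos: [636.5, 86.7, 128.6]
ee_rot: [-179.9, 0.0, 94.0]
force: [-1.1, -0.1, -0.7]
gripper_width: 11.5
gripper_force: 25.0
```

Emit:
step_arm(plan=[0, 0, 0, 0, 0, 0, 0, 0, 0, 0, 0, 0, 0, 0, 0, 0, 0, 0])

```text
time_s: 43.95
ee_pos: [635.9, 83.2, 129.4]
ee_rot: [-180.0, 0.0, 93.6]
force: [0.2, 0.2, -1.0]
gripper_width: 11.9
gripper_force: 25.0
```

```bash
python3 -c "
from h import *
held(34.0,[636.6,84.8,88])"
```

```text
[636.00712449  83.21888003 129.50998686] [-1.79973168e+02  1.53803558e-02  9.35404927e+01] 11.91463013415364 edge (22): [22.1, 21.4, 22.1, 22.1, 22.1, 22.0, 22.0, 22.0, 22.0, 22.0, 22.0, 22.0] to bay: [ 1.540e-01  6.900e-02  4.151e+00 -1.000e-03]
```

Emit:
step_arm(plan=[0.08, 0.07, 1.5, 0, 0, 0, 0, 0, 1.5, 0, 0, 0, 0, 0, 1.2, 0, 0, 0, 0, 0, 0, 0, 0, 0, 0, 0, 0, 0, 0, 0])

```text
time_s: 44.42
ee_pos: [636.6, 84.9, 86.9]
ee_rot: [-179.9, 0.0, 93.6]
force: [0.1, 0.2, -1.7]
gripper_width: 11.8
gripper_force: 25.0
```

Emit:
step_arm(plan=[0, 0, 0.4, 0, 0, 0, 0, 0, 0.4, 0, 0, 0, 0, 0, 0.4, 0, 0, 0, 0, 0, 0, 0, 0, 0])

```text
time_s: 44.75
ee_pos: [636.7, 85.4, 74.8]
ee_rot: [-179.9, 0.0, 93.6]
force: [0.2, -0.1, -0.6]
gripper_width: 12.3
gripper_force: 25.0
```

Emit:
step_arm(plan=[-0.05, 0, 0.6, 0, 0, 0, 0, 0, 0.6, 0, 0, 0, 0, 0, 0.6, 0, 0, 0, 0, 0, 0.6, 0, 0, 0, 0, 0, 0, 0, 0, 0])

```text
time_s: 45.17
ee_pos: [636.1, 84.9, 49.6]
ee_rot: [-179.8, 0.0, 93.6]
force: [-0.5, 0.1, -1.4]
gripper_width: 11.8
gripper_force: 25.0
```

Emit:
step_arm(plan=[0, 0, 0.4, 0, 0, 0, 0, 0, 0.3, 0, 0, 0, 0, 0, 0.2, 0, 0, 0, 0, 0, 0.1, 0, 0, 0, 0, 0, 0, 0, 0, 0])

```text
time_s: 45.58
ee_pos: [637.0, 85.0, 41.2]
ee_rot: [-180.0, 0.0, 93.6]
force: [0.3, 0.2, -1.8]
gripper_width: 11.8
gripper_force: 25.0
```

Emit:
step_arm(plan=[0, 0, 0.1, 0, 0, 0, 0, 0, 0, 0, 0, 0, 0, 0, 0, 0, 0, 0])

```text
time_s: 45.83
ee_pos: [637.2, 85.0, 40.5]
ee_rot: [180.0, 0.0, 93.6]
force: [-0.4, 0.5, -2.0]
gripper_width: 11.4
gripper_force: 25.0
```

Emit:
step_arm(plan=[0, 0, 0.05, 0, 0, 0, 0, 0, 0, 0, 0, 0])

```text
time_s: 46.0
ee_pos: [637.3, 85.0, 40.1]
ee_rot: [180.0, 0.0, 93.6]
force: [0.7, 0.0, -0.1]
gripper_width: 11.8
gripper_force: 25.0
```

Emit:
step_arm(plan=[0, 0, 0, 0, 0, 0, 0, 0, 0, 0, 0, 0, 0, 0, 0, 0, 0, 0, 0, 0, 0, 0, 0, 0], hand=3.2)

```text
time_s: 46.33
ee_pos: [637.3, 85.0, 40.1]
ee_rot: [180.0, 0.0, 93.6]
force: [-0.2, 0.6, 0.4]
gripper_width: 31.6
gripper_force: 0.0
```

Emit:
step_arm(plan=[0, 0, -1, 0, 0, 0, 0, 0, -2.0, 0, 0, 0, 0, 0, -2.5, 0, 0, 0, 0, 0, -2.5, 0, 0, 0, 0, 0, 0, 0, 0, 0])

```text
time_s: 46.75
ee_pos: [640.5, 85.4, 126.4]
ee_rot: [179.4, -0.0, 93.6]
force: [1.5, 0.7, 1.1]
gripper_width: 32.3
gripper_force: 0.0
```

Emit:
step_arm(plan=[-3.02, -1.43, -1.6, 0, 0, 0, -3.02, -1.43, -1.6, 0, 0, 0, -3.02, -1.43, -1.6, 0, 0, 0, -3.02, -1.43, -1.6, 0, 0, 0, -3.02, -1.43, -1.6, 0, 0, 0], hand=4.6)

```text
time_s: 47.17
ee_pos: [574.4, -71.4, 201.0]
ee_rot: [180.0, 0.0, 93.6]
force: [-0.6, 0.0, -0.1]
gripper_width: 45.9
gripper_force: 0.0
```

Emit:
step_arm(plan=[0, 0, 0, 0, 0, 0, 0, 0, 0, 0, 0, 0, 0, 0, 0, 0, 0, 0])

```text
time_s: 47.42
ee_pos: [575.2, -69.9, 199.9]
ee_rot: [180.0, -0.0, 93.6]
force: [0.2, 0.4, -0.6]
gripper_width: 46.0
gripper_force: 0.0
```

```bash
cat >> h.py <<'E'
def slider(q):
    im=q['img'].astype(int)
    g=(im[:,:,1]>im[:,:,0]+40)&(im[:,:,1]>im[:,:,2]+20)
    n,l,st,c=cv2.connectedComponentsWithStats(g.astype(np.uint8))
    k=1+np.argmax(st[1:,4]); M=onz(q,c[k],20)
    G=rect(28,20,60); c_,s_=np.cos(np.radians(3.6)),np.sin(np.radians(3.6))
    D=lambda x,y:(640.5+c_*x-s_*y,22.9+s_*x+c_*y)
    d=lambda X:np.round([(X[0]-640.5)*c_+(X[1]-22.9)*s_,-(X[0]-640.5)*s_+(X[1]-22.9)*c_],1)
    r=(im[:,:,0]>im[:,:,1]+60)&(im[:,:,0]>im[:,:,2]+60)&(im[:,:,2]>im[:,:,1]-40)
    n,l,sr,cr=cv2.connectedComponentsWithStats(r.astype(np.uint8))
    k2=1+np.argmax(sr[1:,4]); f0=onz(q,cr[k2],45)
    f=fit([q],G,(f0[0],f0[1],3.6),(2,1))
    print('mark px',c[k],st[k],'dock',d(M),'grip world',f,'dock',d(f))
    return f,G
E
python3 - <<'E'
from h import *
q=viewer.grab_frame('wrist');p=viewer.grab_frame('scene')
f,G=slider(q);fp,_=slider(p)
s=sensors.state();print(s['time_s'],s['ee_pos'],s['ee_rot'],s['gripper_width'],go([f[0],f[1],100],93.6))
draw(q,[(G,f)],'w9.png');draw(p,[(G,fp)],'x.png',(240,190,400,300),4)
a=cv2.imread('pics/w9.png');b=cv2.imread('pics/x.png')
cv2.imwrite('pics/w9.png',cv2.resize(np.hstack([a,cv2.resize(b,(611,420))]),(800,287)))
E
```

```text
mark px [269.93055556  70.01388889] [255  67  31   7 216] dock [-82.6  35.3] grip world [532.95 -29.86   3.41   0.74] dock [-110.7  -45.9]
mark px [306.16666667 223.16666667] [305 222   3   3   6] dock [-75.1  35.4] grip world [539.28 -15.21   5.52   0.85] dock [-103.4  -31.7]
47.5167 [575.2253843  -69.09462624 199.12014716] [-1.79922262e+02 -3.46841389e-02  9.36744481e+01] 46.123142993930806 [ 4.186e+00 -3.967e+00  9.912e+00  1.000e-03]
```

View pics/w9.png

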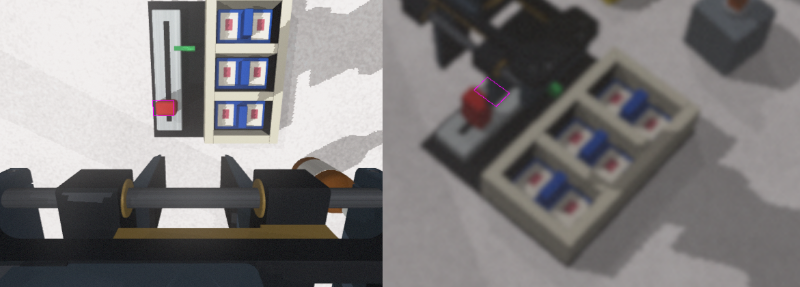

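All three carriers are seated. The red grip is at wrist px (242,157) full scale, and the mark at (270,70) is about 81 mm further left. I'm gripping the slider.

Emit:
step_arm(plan=[1.05, -0.93, 2.7, 0, 0, 0, 1.05, -0.93, 2.7, 0, 0, 0, 1.05, -0.93, 2.7, 0, 0, 0, 1.05, -0.93, 2.7, 0, 0, 0, 0, 0, 0, 0, 0, 0])

```text
time_s: 47.93
ee_pos: [529.4, -27.8, 86.4]
ee_rot: [-179.2, -0.1, 93.8]
force: [-1.4, -0.3, -0.3]
gripper_width: 45.7
gripper_force: 0.0
```

Emit:
step_arm(plan=[0, 0, 1.2, 0, 0, 0, 0, 0, 1.2, 0, 0, 0, 0, 0, 1.2, 0, 0, 0, 0, 0, 0.8, 0, 0, 0, 0, 0, 0.4, 0, 0, 0])

```text
time_s: 48.35
ee_pos: [536.1, -30.4, 43.5]
ee_rot: [-180.0, 0.0, 93.7]
force: [-1.0, -0.1, 0.4]
gripper_width: 45.9
gripper_force: 0.0
```

Emit:
step_arm(plan=[0, 0, 0, 0, 0, 0, 0, 0, 0, 0, 0, 0])

```text
time_s: 48.52
ee_pos: [536.2, -30.6, 44.4]
ee_rot: [180.0, 0.0, 93.6]
force: [0.2, -0.0, -0.5]
gripper_width: 46.0
gripper_force: 0.0
```

Emit:
step_arm(plan=[0, 0, 0, 0, 0, 0, 0, 0, 0, 0, 0, 0, 0, 0, 0, 0, 0, 0, 0, 0, 0, 0, 0, 0, 0, 0, 0, 0, 0, 0], hand=2.0, newtons=15)

```text
time_s: 48.93
ee_pos: [535.6, -30.7, 44.5]
ee_rot: [180.0, 0.0, 93.6]
force: [-2.7, -0.2, 4.1]
gripper_width: 28.3
gripper_force: 15.0
```

Emit:
step_arm(plan=[1.35, 0, 0, 0, 0, 0, 1.35, 0, 0, 0, 0, 0, 1.35, 0, 0, 0, 0, 0, 1.35, 0, 0, 0, 0, 0, 1.35, 0, 0, 0, 0, 0])

```text
time_s: 49.35
ee_pos: [531.3, 36.8, 44.5]
ee_rot: [180.0, 0.1, 93.6]
force: [-0.7, -2.1, 4.9]
gripper_width: 27.8
gripper_force: 15.0
```

Emit:
step_arm(plan=[1.35, 0, 0, 0, 0, 0, 0, 0, 0, 0, 0, 0, 0, 0, 0, 0, 0, 0, 0, 0, 0, 0, 0, 0, 0, 0, 0, 0, 0, 0])

```text
time_s: 49.77
ee_pos: [530.5, 50.1, 44.5]
ee_rot: [180.0, -0.0, 93.6]
force: [-1.0, 1.4, 6.4]
gripper_width: 27.9
gripper_force: 15.0
```

```bash
python3 - <<'E'
from h import *
q=viewer.grab_frame('scene');p=viewer.grab_frame('wrist');s=sensors.state();print(s['ee_pos'],s['ee_rot'],s['force'],s['gripper_width'])
save(p,'w10.png')
E
```

```text
[530.46754788  50.0084458   44.48039094] [ 1.79982384e+02 -2.48436204e-02  9.35872750e+01] [-2.49575962  1.41456604  5.51393703] 27.999010530901828
```

Emit:
step_arm(plan=[0, 0, 0, 0, 0, 0, 0, 0, 0, 0, 0, 0, 0, 0, 0, 0, 0, 0, 0, 0, 0, 0, 0, 0], hand=4.6)

```text
time_s: 50.2
ee_pos: [530.4, 49.9, 43.7]
ee_rot: [-180.0, 0.0, 93.6]
force: [-0.2, -0.4, -0.1]
gripper_width: 45.5
gripper_force: 0.0
```

Emit:
step_arm(plan=[0, 0, -1, 0, 0, 0, 0, 0, -2.5, 0, 0, 0, 0, 0, -3.5, 0, 0, 0, 0, 0, -3.5, 0, 0, 0, 0, 0, 0, 0, 0, 0])

```text
time_s: 50.62
ee_pos: [534.8, 50.5, 156.3]
ee_rot: [179.2, -0.0, 93.6]
force: [1.0, 0.1, 0.4]
gripper_width: 46.0
gripper_force: 0.0
```

Emit:
step_arm(plan=[-3.0, 1.3, -1.7, 0, 0, 0, -3.0, 1.3, -1.7, 0, 0, 0, -3.0, 1.3, -1.7, 0, 0, 0, 0, 0, 0, 0, 0, 0, 0, 0, 0, 0, 0, 0])

```text
time_s: 51.03
ee_pos: [575.9, -38.5, 201.0]
ee_rot: [179.9, 0.0, 93.5]
force: [0.3, -0.1, -1.0]
gripper_width: 45.6
gripper_force: 0.0
```

Emit:
step_arm(plan=[0, 0, 0, 0, 0, 0, 0, 0, 0, 0, 0, 0])

```text
time_s: 51.2
ee_pos: [573.9, -36.3, 199.1]
ee_rot: [-179.9, -0.0, 93.6]
force: [0.0, -0.2, 0.2]
gripper_width: 45.6
gripper_force: 0.0
```

```bash
python3 - <<'E'
from h import *
q=viewer.grab_frame('wrist');p=viewer.grab_frame('scene')
f,G=slider(q)
b=[int(v) for v in proj(q,[f[0],f[1],40])]
print(sensors.state()['ee_pos'],b)
draw(q,[(G,f)],'w11.png',(max(b[0]-70,0),max(b[1]-80,0),b[0]+150,b[1]+90),4)
a=cv2.resize(cv2.imread('pics/w11.png'),(440,340));im=cv2.resize(p['img'][150:300,240:400,::-1],(363,340))
cv2.imwrite('pics/w11.png',np.hstack([a,im])[:,:800])
E
```

```text
mark px [272.85064935 106.35064935] [260 103  26   7 154] dock [-79.7  35. ] grip world [528.44  50.01   2.97   0.81] dock [-110.1   34.1]
[574.11603501 -36.16415597 199.22522852] [239, 106]
```

View pics/w11.png

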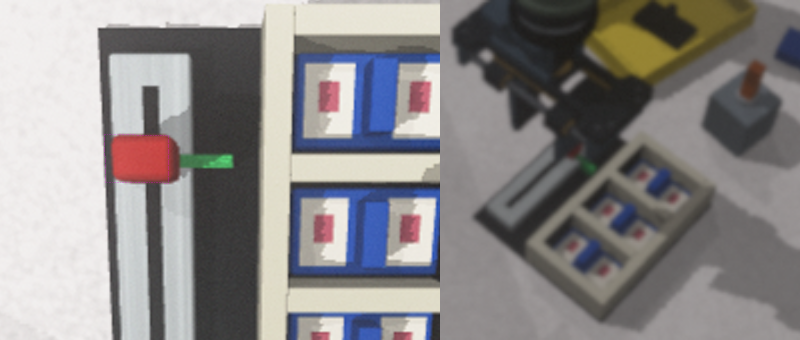

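The grip is within about 1 mm of the mark, the carriers are flat in their bays, the rod is in its stand and the old carrier is in the tray. Handing in.

```bash
python3 -c "
from h import *
print(env.job_done())"
```

```text
the job is handed in; nothing more can be done
None
```

I handed the job in at about 51 s, and no verdict was returned. All three bays were felt left to right and the rod stands back in its stand. The one old carrier (middle bay) is in the waste tray, all three new carriers are seated, the cooling grip measured about 1 mm from the green mark, and I touched none of the bystanders.

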